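# Fetch the egg-mould lid from the crowded hook and close the mould

## Robot

A 6-joint arm with a two-finger parallel gripper is mounted at the origin on the work surface. World frame = base frame: x ahead of the robot, y to its left, z up, the work surface at z = 0. Lengths are in mm, angles in rad, forces in N, time in s.
With the tool pointing down it reaches from about 375 to 750 mm from the base axis. Payload 9 kg.
Tool frame: the origin (TCP) lies midway between the tips of the shut fingers; the grasp point (between the pads) lies 19 mm behind it (robot.tcp_to_grasp is the z of the grasp point in the tool frame, in mm); z points along the fingers, x is the direction in which the jaws open and shut, and the axes are right-handed (so a half turn about z gives the same grasp; the last joint's range is limited). The gripper opens to 85 mm and grips with 20 to 120 N. Pads are 22 mm wide; open, the fingers measure 114 mm over their backs; the gripper's body (76 mm by 85 mm) begins 54 mm behind the grasp point. The pads swing forward as they close: fully open they stand 13 mm farther back than shut.
Start: joints at [-1.322, 0.104, 0.097, 1.564, 0, 1.353], TCP at [270.033, -535.835, 231.331] pointing down, gripper open.
Joint ranges: [-2.99, 2.99], [-0.84, 1.86], [-1.1, 1.16], [-1.84, 2.11], [-1.51, 1.56], [-3.14, 3.14]. Speed limits (rad/s): [2.22, 2.22, 2.57, 3.14, 3.14, 3.14].

## Interface

Orientations are given as a rotation vector (axis times angle).
In Python, from bench import telemetry, imaging, ticket, robot gives the robot as it stands. The module is installed in compiled form; this text tells all that it offers.
- The arm moves only by the tool move_arm, never from a script. Its argument "increments" is a list of rows, each an object of numbers: "grip": the gripper's target within -1 to 1 (shut at 1, half-way at 0, fully open at -1); "tx", "ty", "tz": the shift along the tool's x, y, z in m; "roll": the turn about the tool's z in rad. In form: [{"grip": .., "tx": .., "ty": .., "tz": .., "roll": ..}, ...]. A call has 1 to 20 rows; each row is the pose to reach, as a shift and turn from the pose measured when the call began, along the tool's axes at that moment; what a row does not reach only later rows make up. A row lasts 1/12 s, in which the tool goes at most 41.7 mm and 7.16 degrees, less where a joint would pass 70% of its speed; a pose out of reach is approached as far as the arm can. A call with a gripper value outside its range is refused whole. The fingers move at their own pace and stop on an object; "newtons" is the grip in N (left out, the last holds). Time passes only in rows, so rows that repeat a pose let the fingers close. It gives the time, the measured TCP pose, the force and the opening at its end, in the units of the state.
- telemetry.get_state(): the state, without advancing time (a new reading comes with each control period).
- imaging.read_camera(name): name is "side" or "top"; returns (picture, depth): 480x640x3 uint8, red, green, blue; 480x640 float32, mm along the optical axis (not along the pixel's ray), 0 where there is no reading.
- imaging.calibration(name): a dict with "fx", "fy", "cx", "cy" (pixels), "rvec" (rotation vector, rad) and "tvec" (3), from world to camera coordinates, as OpenCV has them. Camera axes: x right, y down, z forward; pixel columns grow to the right and rows downward; lengths in mm; the calibration is good to about 2 mm. A picture is of the moment at which its call begins. calibration takes no time and is no camera call.
- ticket.close_job(): hands the job in, once; it reports no verdict.
Trained networks look in the newest picture that a camera, given by its name, has taken for a name from the list of things; names that differ only in an ending like _2 or _b are one class to them, and where a whole thing is asked for, a point or a joint stands for the part that bears it (a point fixed in the world has none). Each returns a list of dicts, best first, with "conf" (0 to 1); they miss things now and then, are a little off and sometimes report something else, mostly with a low value. They report only what shows in the picture. A call takes as long as a camera call. They do not tell look-alikes from the thing itself.
- imaging.recognise(label, camera): "bbox" ([left, top, width, height] in pixels, round what is visible of it).
- imaging.regions_of(label, camera): "pixels" (480x640 bool, what is visible of it) and "bbox" ([left, top, width, height] in pixels, round what is visible of it).
- imaging.tip_of(label, camera): "position" ([column, row] in pixels: a listed point, or the origin of a listed thing).
The state is a dict: "time": time; "joint_pos": joint angles; "qvel": joint speeds; "tau": joint torques, N m; "eef_pos": TCP position; "tool_rot": TCP orientation; "force": force on the tool from outside, world axes, zero at the start; "torque": the same for the moment, N m; "finger_gap": opening from 0.0 (shut) to 1.0 (fully open).
Only numpy, scipy, OpenCV 4.12 (cv2) and the standard library are available. Lean on these libraries where they do the work, as an engineer would, in place of code of your own. Each camera call takes 0.05 s, during which the arm holds its last target.

## Task

The lid plate of the two-cup egg mould hangs at the back of the crowded hook: first hang the egg ring and the copper skimmer that are in front of it on the spare hook. Then lay the lid flat on the dark red mat with its red grip bar up and let go of it, take it again by the bar, and lower it gently and level over the mould's two brass pins until it lies fully home, not dropping it onto the pins. Leave the ring and the skimmer hanging on the spare hook, and do not disturb the other kitchen things.

Things in the scene. Friction and masses are not known exactly. Their poses are not given: they have to be found in the camera images.
- hook_a: Crowded hook (left or right): lid, ring and skimmer hang on it, about 28 mm apart. Fixed, sizes in mm: base 170x110x12; a rod 8 thick, axis 250 above the table, runs along x from the post (x = +75, 18 thick, black cap) to an upturned tip at x = -84, its top at 260. Things slide off over the tip towards -x. Origin on the table; y level, across the rod.
- hook_b: Spare hook, empty at the start, same as hook_a. Fixed, sizes in mm: base 170x110x12; a rod 8 thick, axis 250 above the table, runs along x from the post (x = +75, 18 thick, black cap) to an upturned tip at x = -84, its top at 260. Things slide off over the tip towards -x. Origin on the table; y level, across the rod.
- ring: Steel egg ring (mm): 83 across, 15 deep, 90 g. Origin at its centre, tab from z = 0 to 5, ring from -5 to +10. Hanging tab along -x: 36 wide, 5 thick, slot 20 wide from x = -54 to -80, end at -90. At the start it hangs with -x up, z along hook_a's +x, first or second from the tip.
- skimmer: Copper skimmer (mm): disc 80 across, 110 g. Origin at the disc's centre on its underside, disc and tab from z = 0 to 5. Hanging tab along -x: 36 wide, 5 thick, slot 20 wide from x = -54 to -80, end at -90. At the start it hangs with -x up, z along hook_a's +x, first or second from the tip.
- ring_eye (a point): Centre of the slot in the ring's tab (in the ring's frame at x = -67, z = 3 mm). Hanging, it is 9 mm below the rod's axis.
- skimmer_eye (a point): Centre of the slot in the skimmer's tab (in its frame at x = -67, z = 3 mm). Hanging, it is 9 mm below the rod's axis.
- lid: Aluminium lid (mm): plate 84 (x) by 150 (y) by 6, 0.2-0.4 kg; origin at the plate's centre on its underside. Through holes 10 wide at y = +65, -65. Red bar 14 (x) by 60 (y) on top, z = 6 to 38. Hanging tab along -x: 36 wide, 6 thick, slot 20 wide from x = -54 to -80, end at -90. At the start it hangs last on hook_a, -x up, bar towards the post (z along hook_a's +x).
- lid_eye (a point): Centre of the slot in the lid's tab (in the lid's frame at x = -67, z = 3 mm).
- lid_bar (a point): Centre of the lid's red grip bar (in the lid's frame at x = 0, z = 22 mm).
- mat: Dark red put-down mat fixed to the table, 180 (x) by 160 (y) by 4 mm thick; origin at the centre of its underside.
- tray: Black two-cup egg mould, fixed, 104 (x) by 176 (y) by 22 mm high; origin under its centre. Brass pins, 8 mm thick, at y = +65 and -65 mm reach 48 mm above the table, the last 7 mm tapering to 3.6 mm. The lid fits either way round; home, its underside is 22 mm above the table.
- oil: Bystander: amber bottle 60 mm across, 170 high; origin under its centre.
- pepper: Bystander: glass jar 48 mm across, 90 high; origin under its centre.
- ramekin: Bystander: white bowl 80 mm across, 45 high; origin under its centre.
- turner: Bystander: spatula lying on the table, along its x.
- mug: Bystander: blue mug 80 mm across, 90 high; origin under its centre.
- eggs: Bystander: cardboard tray of six eggs, 100 by 150 by 57 mm high; origin under its centre.
There are look-alikes about, which are no part of the job. Leave any pink look-alike of the ring alone.

How it is judged (in metres and radians):
On the way, in this order (a step that is already met when the one before it is completed fails the run):
1. the egg ring and the skimmer hang on the spare hook, released (x of ring_eye in the frame of hook_b between -0.08 and 0.066 m and y of ring_eye in the frame of hook_b between -0.013 and 0.013 m and z of ring_eye in the frame of hook_b between 0.229 and 0.249 m and linear speed of each of ring, skimmer below 0.05 m/s and angle between each of ring, skimmer's own x axis and vertical above 2.6 rad and contact force between the fingers and ring below 0.3 N and x of skimmer_eye in the frame of hook_b between -0.08 and 0.066 m and y of skimmer_eye in the frame of hook_b between -0.013 and 0.013 m and z of skimmer_eye in the frame of hook_b between 0.229 and 0.249 m and contact force between the fingers and skimmer below 0.3 N), for 0.2 s.
2. the lid lies flat on the mat, bar up, released (horizontal distance between lid and mat below 0.06 m and angle between lid's own z axis and vertical below 0.06 rad and z of lid in the frame of mat between -0.002 and 0.008 m and contact force between the fingers and lid below 0.3 N and linear speed of lid below 0.03 m/s), for 0.2 s.
At the end, for the whole second after the job is handed in: The lid lies home on the mould: underside 19 to 24.5 mm above the table, centred within 4 mm, turned within 0.05 rad (either way round), level within 0.035 rad; ring and skimmer hang tab up on the spare hook's rod (slot centre within 13 mm sideways and 10 mm in height). All released and at rest (all of step 1 and horizontal distance between lid and tray below 0.004 m and z of lid in the frame of tray between 0.019 and 0.0245 m and angle between lid's own z axis and vertical below 0.035 rad and angle between the y axis of lid and the y axis of tray, either way round below 0.05 rad and linear speed of lid below 0.02 m/s and contact force between the fingers and lid below 0.3 N); the robot touches nothing.
It fails at once if the lid is dropped onto the pins (faster than 0.35 m/s over them) (horizontal distance between lid and tray below 0.015 m and z of lid in the frame of tray below 0.05 m and linear speed of lid above 0.35 m/s).
It fails at once if the lid is tilted more than 0.2 rad on the pins (horizontal distance between lid and tray below 0.015 m and z of lid in the frame of tray below 0.05 m and angle between lid's own z axis and vertical above 0.2 rad).
It fails at once if a bystander is moved more than 40 mm (distance of any of oil, pepper, ramekin, turner, mug, eggs from where it was at the start of the episode above 0.04 m).
It also fails if it takes over 72 s, if anything falls off the work surface, if the arm or the gripper's body presses on something with over 40 N, if the wrist force passes 120 N, or if a joint passes its speed limit or range.

## Working session

There is one attempt and no reset: what is moved stays moved. The work goes in short steps, Python scripts to look and compute and a tool call to move; the robot and the scene stay as the last step left them, time stands still between calls to the robot, and variables do not carry over. Pictures are saved under pics/ and viewed, and the job is handed in when it is done.

Besides the shell and the picture viewer there is one more tool, called after "Call:" as name(argument=value, ...) on one line, values as JSON. move_arm: Moves the arm, as the interface text tells. Its arguments: {"type":"object","properties":{"increments":{"type":"array","items":{"type":"object","properties":{"grip":{"type":"number"},"tx":{"type":"number"},"ty":{"type":"number"},"tz":{"type":"number"},"roll":{"type":"number"}}}},"newtons":{"type":"number"}},"required":["increments"]}

```bash
mkdir -p pics; cat > h.py <<'E'
import numpy as np, cv2
from bench import telemetry, imaging, ticket, robot
def cal(n):
    c=imaging.calibration(n);R,_=cv2.Rodrigues(np.array(c['rvec'],float));return c,R,np.array(c['tvec'],float).ravel()
def unproj(n,u,v,d):
    c,R,t=cal(n);u,v,d=map(np.asarray,(u,v,d))
    p=np.stack([(u-c['cx'])/c['fx']*d,(v-c['cy'])/c['fy']*d,d],-1)
    return (p-t)@R
def proj(n,P):
    c,R,t=cal(n);p=np.atleast_2d(P)@R.T+t
    return np.stack([p[:,0]/p[:,2]*c['fx']+c['cx'],p[:,1]/p[:,2]*c['fy']+c['cy']],-1)
def shot(n,name):
    im,d=imaging.read_camera(n)
    cv2.imwrite(f'pics/{name}.png',im[:,:,::-1]); np.savez(f'pics/{name}.npz',im=im,d=d);return im,d
E
python3 - <<'E'
from h import *
print(robot, [a for a in dir(robot) if a[0]!='_'], robot.tcp_to_grasp)
print(telemetry.get_state())
for n in('top','side'):
    shot(n,n+'0'); c,R,t=cal(n); print(n,c,'campos',-R.T@t)
E
```

```text
<Robot object at 0x7fb3a6963e00> ['PlanningError', 'tcp_to_grasp'] -18.700000000000003
{'time': 0.0, 'joint_pos': array([-1.32171350e+00,  1.04703579e-01,  9.64881710e-02,  1.56385828e+00,
        4.02336837e-05,  1.35310035e+00]), 'qvel': array([-2.14642014e-03,  1.56273211e-04,  1.07552169e-03, -6.39222476e-05,
        4.68042578e-04, -2.77334032e-04]), 'tau': array([-1.18865712e-03, -5.56931627e+01,  5.03649759e+01,  1.66433357e-02,
       -1.87270366e-04, -3.08531931e-06]), 'eef_pos': array([ 269.95206692, -535.49986835,  230.53019841]), 'tool_rot': array([-2.67419904e+00,  1.64696564e+00,  1.39649295e-03]), 'force': array([ 0.57982187, -0.31940227,  0.41383332]), 'torque': array([0.01536994, 0.04291241, 0.00517541]), 'finger_gap': 0.9991007795493424}
top {'fx': 526.374636751076, 'fy': 526.374636751076, 'cx': 319.0304165792444, 'cy': 242.07532647934232, 'rvec': array([ 2.20103149, -2.14694752,  0.09694091]), 'tvec': array([ -22.37460629,  566.81490473, 1669.21627315])} campos [ 413.60575444  -12.97898472 1713.71659023]
side {'fx': 510.3361012151429, 'fy': 510.3361012151429, 'cx': 310.81965919847494, 'cy': 241.03556331503052, 'rvec': array([ 0.63641181, -2.50545392,  1.33343305]), 'tvec': array([ 468.60153963,  298.56365464, 1282.06553557])} campos [ -17.51355989 1011.38053796  963.96181406]
```

View pics/top0.png

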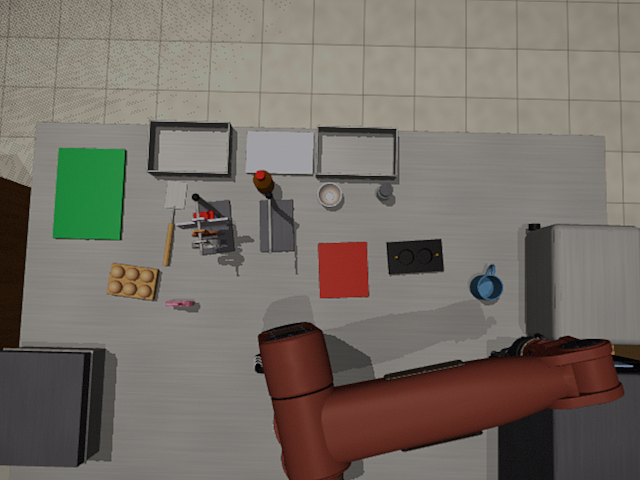

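View pics/side0.png

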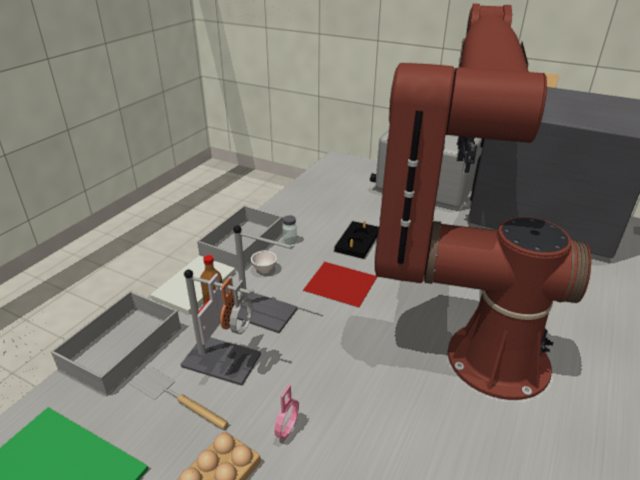

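```bash
python3 - <<'E'
from h import *
a=cv2.imread('pics/top0.png')[165:325,90:310]; cv2.imwrite('pics/c1.png',cv2.resize(a,(792,576),interpolation=cv2.INTER_CUBIC))
a=cv2.imread('pics/side0.png')[215:395,160:360]; cv2.imwrite('pics/c2.png',cv2.resize(a,(660,594),interpolation=cv2.INTER_CUBIC))
E
```

```text
(no output)
```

View pics/c1.png

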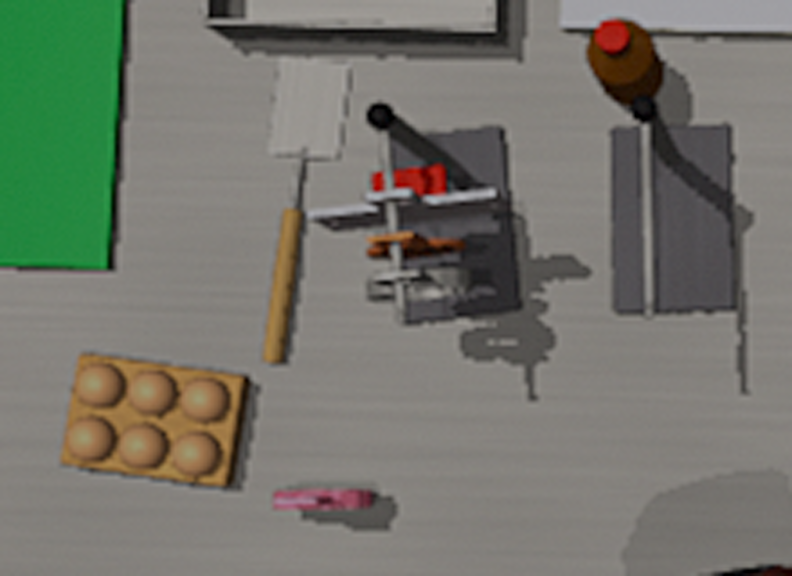

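View pics/c2.png

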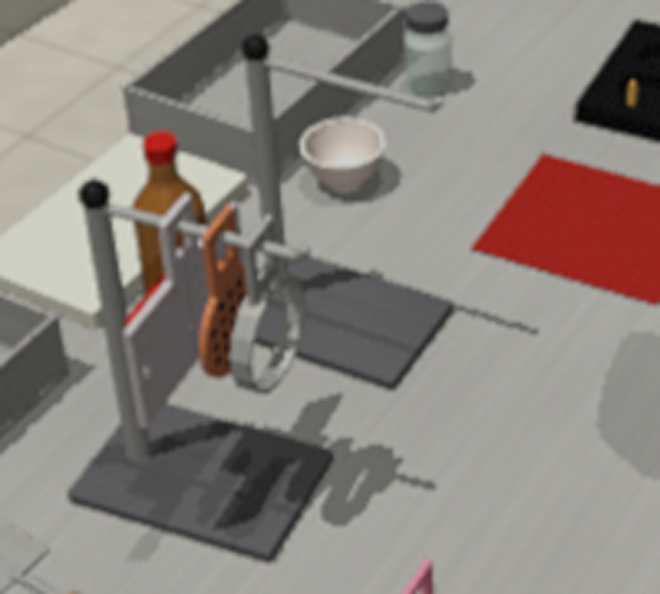

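```bash
python3 - <<'E'
from h import *
for n in('top','side'):
    f=np.load(f'pics/{n}0.npz');im,d=f['im'],f['d']
    v,u=np.mgrid[0:480,0:640];P=unproj(n,u,v,d)
    np.save(f'pics/P_{n}0.npy',P)
    print(n,'valid',(d>0).mean(),'table z',np.median(P[300:320,380:400,2]) if n=='top' else 0)
    for lab in['hook_a','mat','tray','lid','ring','skimmer','oil','mug','eggs','pepper','ramekin','turner']:
        for r in imaging.recognise(lab,n)[:3]:
            print(lab,[round(x) for x in r['bbox']],round(r['conf'],2),end='; ')
        print()
P=np.load('pics/P_top0.npy');d=np.load('pics/top0.npz')['d']
Z=P[...,2]
for nm,(c0,c1,r0,r1) in dict(a=(185,245,180,265),b=(250,300,180,265)).items():
    Q=P[r0:r1,c0:c1];m=(Q[...,2]>235)&(d[r0:r1,c0:c1]>0)
    for r in range(Q.shape[0]):
        if m[r].any():
            q=Q[r][m[r]]; print(nm,r+r0,len(q),q[:,0].mean().round(1),q[:,1].min().round(1),q[:,1].max().round(1),q[:,2].min().round(1),q[:,2].max().round(1))
E
```

```text
top valid 0.9960188802083333 table z 0.19315784618932785
hook_a [190, 194, 47, 61] 0.89; hook_a [262, 193, 34, 60] 0.62; hook_a [387, 240, 58, 35] 0.4; 
mat [318, 242, 56, 56] 0.88; mat [252, 171, 23, 24] 0.68; mat [470, 265, 34, 36] 0.62; 
tray [388, 239, 55, 38] 0.7; tray [106, 264, 56, 37] 0.48; tray [176, 213, 55, 17] 0.3; 
lid [176, 210, 53, 19] 0.59; lid [251, 168, 24, 28] 0.57; 
ring [192, 240, 25, 4] 0.61; ring [166, 299, 28, 9] 0.43; 
skimmer [193, 229, 28, 9] 0.7; 
oil [251, 172, 26, 20] 0.93; 
mug [469, 265, 35, 37] 0.63; mug [195, 239, 30, 9] 0.54; 
eggs [106, 265, 54, 39] 0.85; 
pepper [377, 182, 17, 21] 0.81; 
ramekin [317, 183, 24, 26] 0.65; ramekin [251, 170, 23, 25] 0.62; 
turner [161, 185, 27, 81] 0.81; turner [252, 171, 23, 24] 0.68; 
side valid 0.9953125 table z 0
hook_a [177, 272, 84, 112] 0.92; hook_a [235, 226, 62, 107] 0.57; hook_a [231, 285, 20, 48] 0.16; 
mat [305, 265, 73, 45] 0.76; 
tray [334, 221, 42, 39] 0.91; 
lid [197, 275, 28, 69] 0.79; 
ring [227, 282, 25, 53] 0.77; ring [274, 385, 22, 54] 0.64; 
skimmer [220, 279, 12, 51] 0.61; 
oil [202, 254, 18, 5
[... 4178 characters left out ...]
31.6 248.8 254.7
b 236 3 560.2 125.6 131.2 250.9 253.0
b 237 3 557.3 125.6 131.0 250.5 255.8
b 238 3 554.2 125.1 130.9 252.2 261.6
b 239 3 551.8 124.6 131.3 247.4 259.2
b 240 3 549.1 125.2 130.5 248.0 254.6
b 241 3 546.3 125.0 131.1 248.1 253.9
b 242 3 543.4 125.0 130.5 249.7 253.2
b 243 3 540.6 124.5 130.9 247.3 256.5
b 244 3 537.9 124.8 130.6 250.0 252.1
b 245 3 535.0 124.7 130.6 248.7 254.5
b 246 3 532.2 125.1 129.9 247.3 256.5
b 247 3 529.4 124.1 130.4 248.7 256.3
b 248 2 526.8 124.7 127.4 249.5 250.5
b 249 2 523.7 124.8 126.1 247.4 262.3
b 250 2 520.9 124.1 126.5 253.4 257.2
b 251 3 517.8 123.3 129.3 256.9 260.9
b 252 3 515.0 123.3 128.9 256.5 260.5
b 253 2 512.3 123.3 126.4 256.0 259.5
```

```bash
cat >> h.py <<'E'
def cloud(n,d):
    v,u=np.mgrid[0:480,0:640];return unproj(n,u,v,d)
E
python3 - <<'E'
from h import *
from scipy.optimize import least_squares
P=np.load('pics/P_top0.npy');S=np.load('pics/P_side0.npy')
def fit(M,lo,hi,y0,y1):
    q=M[(M[...,0]>lo)&(M[...,0]<hi)&(M[...,1]>y0)&(M[...,1]<y1)&(M[...,2]>243)&(M[...,2]<259)]
    k=np.polyfit(q[:,0],q[:,1],1)
    for _ in range(5):
        r=q[:,1]-np.polyval(k,q[:,0]);q=q[abs(r)<6];k=np.polyfit(q[:,0],q[:,1],1)
    return k,len(q),q[:,2].mean(),q[:,0].min(),q[:,0].max()
for n,M in(('top',P),('side',S)):
    for lo,hi in((608,650),(575,592),(546,561),(512,530),(505,650)):
        k,N,z,*r=fit(M,lo,hi,310,345); print(n,'a',lo,hi,np.arctan(k[0]).round(3),'y@550',np.polyval(k,550).round(1),'y@600',np.polyval(k,600).round(1),N,z.round(1))
    k,N,z,*r=fit(M,515,655,110,150);print(n,'b',np.arctan(k[0]).round(3),'y@550',np.polyval(k,550).round(1),'y@620',np.polyval(k,620).round(1),N,z.round(1),r)
# bases: z 8..16
for nm,(x0,x1,y0,y1) in dict(a=(470,720,200,360),b=(470,720,60,200)).items():
    for n,M in(('top',P),('side',S)):
        q=M[(M[...,0]>x0)&(M[...,0]<x1)&(M[...,1]>y0)&(M[...,1]<y1)&(M[...,2]>8)&(M[...,2]<17)]
        rc=cv2.minAreaRect(q[:,:2].astype(np.float32));print(nm,n,rc,len(q))
for n,M in(('top',P),('side',S)):
    q=M[(M[...,0]>640)&(M[...,0]<720)&(M[...,1]>310)&(M[...,1]<360)&(M[...,2]>262)];print('capa',n,q.mean(0),q.max(0),len(q))
    q=M[(M[...,0]>640)&(M[...,0]<720)&(M[...,1]>110)&(M[...,1]<150)&(M[...,2]>262)];print('capb',n,q.mean(0),q.max(0),len(q))
E
```

```text
top a 608 650 0.161 y@550 321.0 y@600 329.2 41 252.5
top a 575 592 0.048 y@550 325.7 y@600 328.1 17 253.9
top a 546 561 0.121 y@550 322.8 y@600 328.9 15 253.2
top a 512 530 0.196 y@550 324.1 y@600 334.0 17 252.2
top a 505 650 0.147 y@550 322.2 y@600 329.6 123 253.1
top b 0.039 y@550 127.8 y@620 130.6 125 252.5 [np.float64(515.1661901787413), np.float64(652.9591876906605)]
side a 608 650 0.128 y@550 329.0 y@600 335.4 55 252.3
side a 575 592 0.011 y@550 332.4 y@600 332.9 20 252.7
side a 546 561 0.231 y@550 327.3 y@600 339.1 21 252.2
side a 512 530 0.116 y@550 327.0 y@600 332.9 31 252.2
side a 505 650 0.141 y@550 327.8 y@600 334.9 181 252.6
side b 0.052 y@550 132.8 y@620 136.4 159 252.0 [np.float64(515.0631581590073), np.float64(654.8774474277868)]
a top ((594.6060791015625, 280.3500671386719), (245.3484344482422, 158.58885192871094), 0.015921786427497864) 721
a side ((607.4425659179688, 319.2126770019531), (172.98397827148438, 89.94059753417969), 3.08416485786438) 1429
b top ((593.8358764648438, 128.84030151367188), (134.80145263671875, 248.61636352539062), 89.3541259765625) 1153
b side ((610.7789916992188, 136.32073974609375), (157.44952392578125, 114.53742980957031), 2.9282639026641846) 1221
capa top [662.82229065 338.25064986 267.84412405] [671.46842748 348.10061373 274.26792285] 41
capb top [672.93514454 133.15163483 268.58741749] [681.96464211 141.89717234 275.2070602 ] 44
capa side [660.05084424 344.7534953  267.07598882] [672.30554359 352.36983033 271.60015869] 48
capb side [670.93548824 140.70306301 266.87879829] [681.09663543 147.75510717 273.12882214] 38
```

```bash
cat >> h.py <<'E'
def go(x,y,z,head=None):
    s=telemetry.get_state();R,_=cv2.Rodrigues(s['tool_rot']);p=s['eef_pos']
    t=R.T@(np.array([x,y,z])-p)/1000
    h=np.arctan2(R[1,0],R[0,0]); r=0 if head is None else -((head-h+np.pi)%(2*np.pi)-np.pi)
    print('t=%.2f pos %s head %.3f gap %.3f F %s j6 %.2f tilt %.4f'%(s['time'],p.round(1),h,s['finger_gap'],s['force'].round(1),s['joint_pos'][5],R[2,2]))
    print('-> tx %.4f ty %.4f tz %.4f roll %.3f'%(*t,r))
E
python3 - <<'E'
from h import *
go(541,322,320,np.pi/2+.14)
go(475,312,330,np.pi/2+.14)
E
```

```text
t=1.30 pos [ 270.  -535.8  231.3] head -1.104 gap 1.001 F [-0.5  0.6  0.1] j6 1.35 tilt -1.0000
-> tx -0.6441 ty -0.6280 tz -0.0888 roll -2.815
t=1.30 pos [ 270.  -535.8  231.3] head -1.104 gap 1.001 F [-0.5  0.6  0.1] j6 1.35 tilt -1.0000
-> tx -0.6649 ty -0.5646 tz -0.0988 roll -2.815
```

Call:
move_arm(increments=[{"grip":-1,"tx":-0.035,"ty":-0.03,"tz":-0.012,"roll":-0.12},{"tx":-0.07,"ty":-0.06,"tz":-0.03,"roll":-0.24},{"tx":-0.1,"ty":-0.085,"tz":-0.05,"roll":-0.36},{"tx":-0.13,"ty":-0.11,"tz":-0.07,"roll":-0.48},{"tx":-0.16,"ty":-0.135,"tz":-0.09,"roll":-0.6},{"tx":-0.19,"ty":-0.16,"tz":-0.099,"roll":-0.72},{"tx":-0.22,"ty":-0.187,"tz":-0.099,"roll":-0.84},{"tx":-0.25,"ty":-0.212,"tz":-0.099,"roll":-0.96},{"tx":-0.28,"ty":-0.238,"tz":-0.099,"roll":-1.08},{"tx":-0.31,"ty":-0.263,"tz":-0.099,"roll":-1.2},{"tx":-0.34,"ty":-0.29,"tz":-0.099,"roll":-1.32},{"tx":-0.37,"ty":-0.315,"tz":-0.099,"roll":-1.44},{"tx":-0.4,"ty":-0.34,"tz":-0.099,"roll":-1.56},{"tx":-0.43,"ty":-0.365,"tz":-0.099,"roll":-1.68},{"tx":-0.46,"ty":-0.39,"tz":-0.099,"roll":-1.8},{"tx":-0.49,"ty":-0.416,"tz":-0.099,"roll":-1.92},{"tx":-0.52,"ty":-0.442,"tz":-0.099,"roll":-2.04},{"tx":-0.55,"ty":-0.467,"tz":-0.099,"roll":-2.16},{"tx":-0.58,"ty":-0.493,"tz":-0.099,"roll":-2.28},{"tx":-0.61,"ty":-0.518,"tz":-0.099,"roll":-2.4}])

```text
invalid input
```

```bash
python3 - <<'E'
from h import *
go(541,322,310,np.pi/2+.14)
E
```

```text
t=1.30 pos [ 270.  -535.8  231.3] head -1.104 gap 1.001 F [-0.5  0.6  0.1] j6 1.35 tilt -1.0000
-> tx -0.6441 ty -0.6280 tz -0.0788 roll -2.815
```

Call:
move_arm(increments=[{"grip":-1,"tx":-0.035,"ty":-0.03,"tz":-0.012,"roll":-0.12},{"grip":-1,"tx":-0.07,"ty":-0.06,"tz":-0.03,"roll":-0.24},{"grip":-1,"tx":-0.1,"ty":-0.085,"tz":-0.05,"roll":-0.36},{"grip":-1,"tx":-0.13,"ty":-0.11,"tz":-0.07,"roll":-0.48},{"grip":-1,"tx":-0.16,"ty":-0.135,"tz":-0.09,"roll":-0.6},{"grip":-1,"tx":-0.19,"ty":-0.16,"tz":-0.099,"roll":-0.72},{"grip":-1,"tx":-0.22,"ty":-0.187,"tz":-0.099,"roll":-0.84},{"grip":-1,"tx":-0.25,"ty":-0.212,"tz":-0.099,"roll":-0.96},{"grip":-1,"tx":-0.28,"ty":-0.238,"tz":-0.099,"roll":-1.08},{"grip":-1,"tx":-0.31,"ty":-0.263,"tz":-0.099,"roll":-1.2},{"grip":-1,"tx":-0.34,"ty":-0.29,"tz":-0.099,"roll":-1.32},{"grip":-1,"tx":-0.37,"ty":-0.315,"tz":-0.099,"roll":-1.44},{"grip":-1,"tx":-0.4,"ty":-0.34,"tz":-0.099,"roll":-1.56},{"grip":-1,"tx":-0.43,"ty":-0.365,"tz":-0.099,"roll":-1.68},{"grip":-1,"tx":-0.46,"ty":-0.39,"tz":-0.099,"roll":-1.8},{"grip":-1,"tx":-0.49,"ty":-0.416,"tz":-0.099,"roll":-1.92},{"grip":-1,"tx":-0.52,"ty":-0.442,"tz":-0.099,"roll":-2.04},{"grip":-1,"tx":-0.55,"ty":-0.467,"tz":-0.099,"roll":-2.16},{"grip":-1,"tx":-0.58,"ty":-0.493,"tz":-0.099,"roll":-2.28},{"grip":-1,"tx":-0.61,"ty":-0.518,"tz":-0.099,"roll":-2.4}])

```text
time: 2.97
eef_pos: [458.1, 244.4, 330.4]
tool_rot: [2.498, 1.904, 0.001]
force: [0.8, -0.1, 0.6]
finger_gap: 1.001
```

```bash
python3 - <<'E'
from h import *
go(541,322,310,np.pi/2+.14)
E
```

```text
t=2.97 pos [458.1 244.4 330.4] head 1.302 gap 1.001 F [ 0.8 -0.1  0.6] j6 0.51 tilt -1.0000
-> tx 0.0968 ty 0.0593 tz 0.0204 roll -0.408
```

Call:
move_arm(increments=[{"grip":-1,"tx":0.03,"ty":0.018,"tz":0.0,"roll":-0.1},{"grip":-1,"tx":0.06,"ty":0.036,"tz":0.0,"roll":-0.2},{"grip":-1,"tx":0.085,"ty":0.052,"tz":0.01,"roll":-0.3},{"grip":-1,"tx":0.097,"ty":0.0593,"tz":0.02,"roll":-0.408},{"grip":-1,"tx":0.097,"ty":0.0593,"tz":0.02,"roll":-0.408}])

```text
time: 3.38
eef_pos: [541.9, 323.7, 306.5]
tool_rot: [-2.051, -2.377, 0.005]
force: [-0.7, 0.2, -1.2]
finger_gap: 1.001
```

```bash
python3 - <<'E'
from h import *
im,d=shot('side','s1')
a=im[195:395,140:380,::-1]; cv2.imwrite('pics/s1c.png',cv2.resize(a,(720,600),interpolation=cv2.INTER_CUBIC))
go(541,322,229,np.pi/2+.14)
M=cloud('side',d)
# tab points for ring above rod & around: height 256-266
for x0,x1 in((530,552),(556,580),(590,612)):
    q=M[(M[...,0]>x0)&(M[...,0]<x1)&(M[...,1]>290)&(M[...,1]<365)&(M[...,2]>258)&(M[...,2]<272)]
    if len(q): print(x0,len(q),q.mean(0).round(1),q.min(0).round(1),q.max(0).round(1), np.percentile(q[:,1],[5,95]).round(1))
E
```

```text
t=3.43 pos [541.  322.8 308.2] head 1.711 gap 1.002 F [-1.4 -1.  -0. ] j6 0.19 tilt -1.0000
-> tx -0.0007 ty 0.0001 tz 0.0792 roll 0.001
530 43 [537.9 325.3 262.3] [533.3 305.9 258.2] [542.6 343.7 266.7] [308.6 341.9]
556 44 [566.8 331.6 262.2] [562.4 313.1 258.2] [572.6 348.7 267.4] [314.3 346.2]
590 47 [599.7 333.9 262.6] [594.1 314.5 258.2] [605.4 352.7 267. ] [317.3 350.7]
```

View pics/s1c.png

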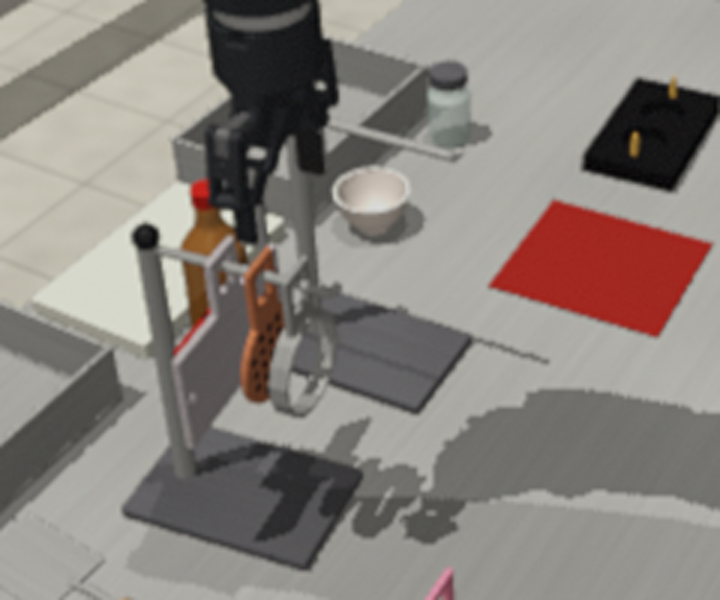

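Call:
move_arm(increments=[{"grip":-1,"tx":0.0005,"ty":-0.001,"tz":0.025,"roll":0},{"grip":-1,"tx":0.0005,"ty":-0.001,"tz":0.05,"roll":0},{"grip":-1,"tx":0.0005,"ty":-0.001,"tz":0.07,"roll":0},{"grip":-1,"tx":0.0005,"ty":-0.001,"tz":0.08,"roll":0},{"grip":-1,"tx":0.0005,"ty":-0.001,"tz":0.08,"roll":0}])

```text
time: 3.85
eef_pos: [538.5, 322.2, 226.5]
tool_rot: [-2.061, -2.368, 0.008]
force: [-0.5, 0.7, -0.1]
finger_gap: 1.004
```

```bash
python3 - <<'E'
from h import *
im,d=shot('side','s2')
a=im[195:395,140:380,::-1]; cv2.imwrite('pics/s2c.png',cv2.resize(a,(720,600),interpolation=cv2.INTER_CUBIC))
go(540,323,229,np.pi/2+.14)
E
```

```text
t=3.90 pos [539.2 322.5 228.4] head 1.710 gap 0.999 F [ 0.9 -0.4  0.7] j6 0.19 tilt -1.0000
-> tx 0.0004 ty 0.0009 tz -0.0006 roll -0.001
```

View pics/s2c.png

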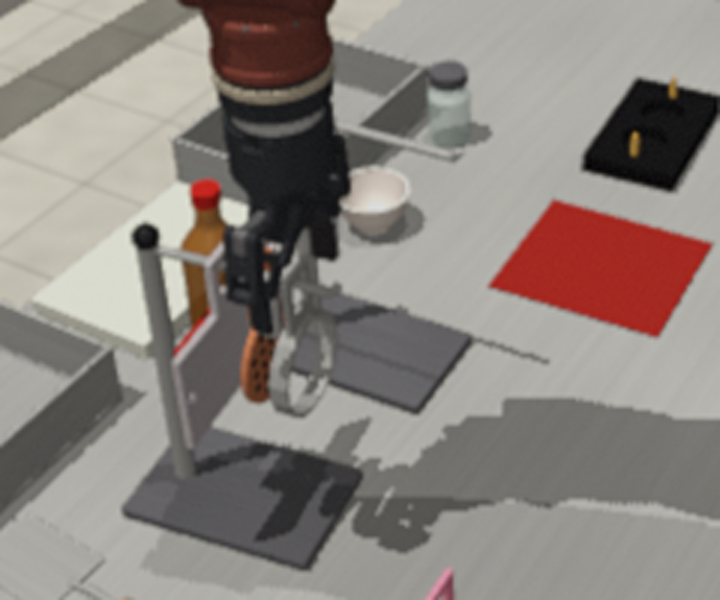

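Call:
move_arm(increments=[{"grip":0.0,"tx":0,"ty":0.0,"tz":0,"roll":0},{"grip":0.5,"tx":0,"ty":0.0,"tz":0,"roll":0},{"grip":1,"tx":0,"ty":0.0,"tz":0,"roll":0},{"grip":1,"tx":0,"ty":0.0,"tz":0,"roll":0},{"grip":1,"tx":0,"ty":0.0,"tz":0,"roll":0},{"grip":1,"tx":0,"ty":0.0,"tz":0,"roll":0}], newtons=50)

```text
time: 4.4
eef_pos: [539.6, 322.5, 229.4]
tool_rot: [-2.062, -2.37, 0.003]
force: [-0.0, -0.8, 6.5]
finger_gap: 0.408
```

```bash
python3 - <<'E'
from h import *
im,d=shot('side','s3')
a=im[195:395,140:380,::-1]; cv2.imwrite('pics/s3c.png',cv2.resize(a,(720,600),interpolation=cv2.INTER_CUBIC))
go(540,323,229,np.pi/2+.14)
E
```

```text
t=4.45 pos [539.6 322.5 229.4] head 1.710 gap 0.407 F [-0.2 -1.4  4.8] j6 0.19 tilt -1.0000
-> tx 0.0004 ty 0.0004 tz 0.0004 roll -0.001
```

View pics/s3c.png

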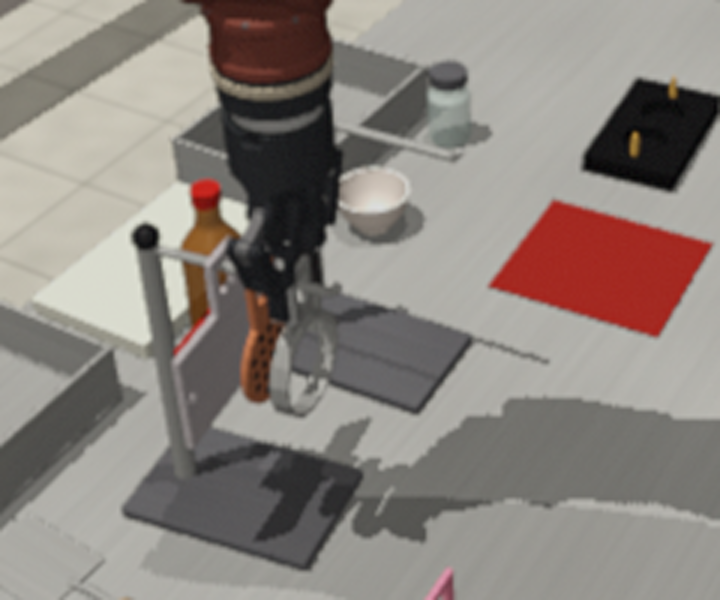

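Call:
move_arm(increments=[{"grip":1,"tx":0,"ty":0.0,"tz":-0.006,"roll":0},{"grip":1,"tx":0,"ty":0.0,"tz":-0.012,"roll":0},{"grip":1,"tx":0,"ty":0.0,"tz":-0.012,"roll":0},{"grip":1,"tx":0,"ty":0.0,"tz":-0.012,"roll":0}])

```text
time: 4.78
eef_pos: [539.8, 322.6, 241.8]
tool_rot: [-2.062, -2.37, 0.002]
force: [0.6, 0.3, -0.9]
finger_gap: 0.409
```

```bash
python3 - <<'E'
from h import *
im,d=shot('side','s4')
a=im[195:395,140:380,::-1]; cv2.imwrite('pics/s4c.png',cv2.resize(a,(720,600),interpolation=cv2.INTER_CUBIC))
go(540,323,241.5,np.pi/2+.14)
E
```

```text
t=4.83 pos [539.6 322.6 241.4] head 1.710 gap 0.409 F [-0.4 -0.4 -1.6] j6 0.19 tilt -1.0000
-> tx 0.0004 ty 0.0004 tz -0.0001 roll -0.001
```

View pics/s4c.png

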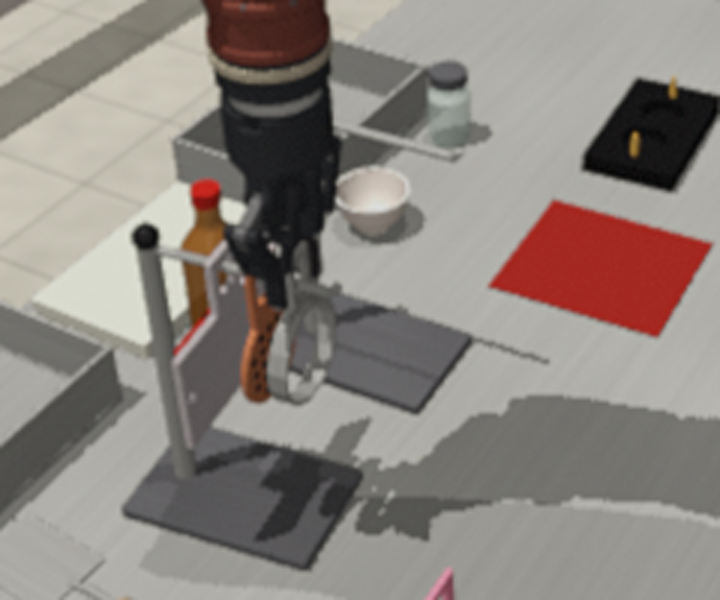

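Call:
move_arm(increments=[{"grip":1,"tx":0,"ty":-0.01,"tz":0,"roll":0},{"grip":1,"tx":0,"ty":-0.022,"tz":0,"roll":0},{"grip":1,"tx":0,"ty":-0.034,"tz":0,"roll":0},{"grip":1,"tx":0,"ty":-0.046,"tz":0,"roll":0},{"grip":1,"tx":0,"ty":-0.058,"tz":0,"roll":0},{"grip":1,"tx":0,"ty":-0.07,"tz":0,"roll":0},{"grip":1,"tx":0,"ty":-0.08,"tz":0,"roll":0},{"grip":1,"tx":0,"ty":-0.08,"tz":0,"roll":0}])

```text
time: 5.5
eef_pos: [459.0, 311.5, 241.5]
tool_rot: [-2.06, -2.37, 0.004]
force: [-0.4, -0.4, -0.4]
finger_gap: 0.408
```

```bash
python3 - <<'E'
from h import *
im,d=shot('side','s5')
a=im[195:395,140:380,::-1]; cv2.imwrite('pics/s5c.png',cv2.resize(a,(720,600),interpolation=cv2.INTER_CUBIC))
go(480,126,241.5,np.pi/2+.046)
E
```

```text
t=5.55 pos [460.  311.6 241.5] head 1.710 gap 0.406 F [ 0.2  0.  -1.1] j6 0.22 tilt -1.0000
-> tx -0.1865 ty -0.0060 tz 0.0002 roll 0.093
```

View pics/s5c.png

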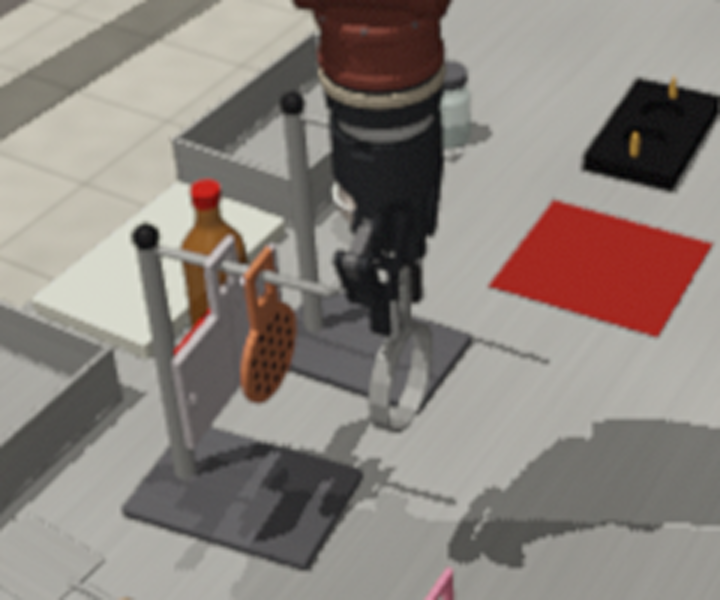

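Call:
move_arm(increments=[{"grip":1,"tx":-0.015,"ty":-0.002,"tz":0,"roll":0.02},{"grip":1,"tx":-0.04,"ty":-0.006,"tz":0,"roll":0.04},{"grip":1,"tx":-0.065,"ty":-0.01,"tz":0,"roll":0.06},{"grip":1,"tx":-0.09,"ty":-0.014,"tz":0,"roll":0.08},{"grip":1,"tx":-0.115,"ty":-0.017,"tz":0,"roll":0.094},{"grip":1,"tx":-0.14,"ty":-0.019,"tz":0,"roll":0.094},{"grip":1,"tx":-0.165,"ty":-0.02,"tz":0,"roll":0.094},{"grip":1,"tx":-0.18,"ty":-0.02,"tz":0,"roll":0.094},{"grip":1,"tx":-0.185,"ty":-0.02,"tz":0,"roll":0.094},{"grip":1,"tx":-0.185,"ty":-0.02,"tz":0,"roll":0.094}])

```text
time: 6.38
eef_pos: [466.5, 124.6, 241.6]
tool_rot: [-2.173, -2.269, 0.003]
force: [0.4, -0.2, -1.0]
finger_gap: 0.411
```

```bash
python3 - <<'E'
from h import *
im,d=shot('side','s6');im2,d2=shot('top','t6')
a=im[195:395,140:380,::-1]; cv2.imwrite('pics/s6c.png',cv2.resize(a,(720,600),interpolation=cv2.INTER_CUBIC))
a=im2[165:325,180:400,::-1]; cv2.imwrite('pics/t6c.png',cv2.resize(a,(792,576),interpolation=cv2.INTER_CUBIC))
go(632,133,241.5,np.pi/2+.046)
M=cloud('side',d)
q=M[(M[...,0]>430)&(M[...,0]<500)&(M[...,1]>70)&(M[...,1]<190)&(M[...,2]>120)&(M[...,2]<215)]
print(len(q),q.mean(0),q.min(0),q.max(0))
E
```

```text
t=6.48 pos [466.1 126.  241.6] head 1.616 gap 0.412 F [-0.1 -0.  -0.6] j6 -0.05 tilt -1.0000
-> tx -0.0005 ty 0.1660 tz -0.0002 roll -0.001
297 [464.98536945 125.95704946 176.1583463 ] [455.38527828  82.66267288 144.04714849] [476.13870858 169.87584785 214.90583113]
```

View pics/s6c.png

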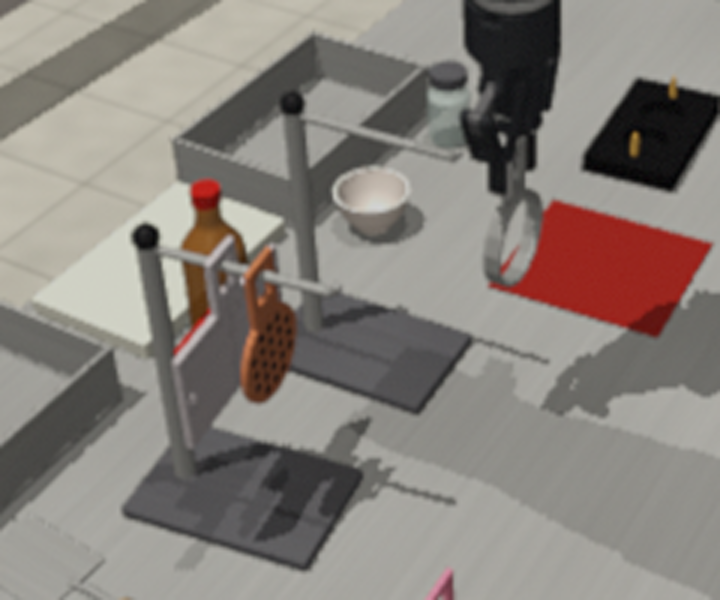

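View pics/t6c.png

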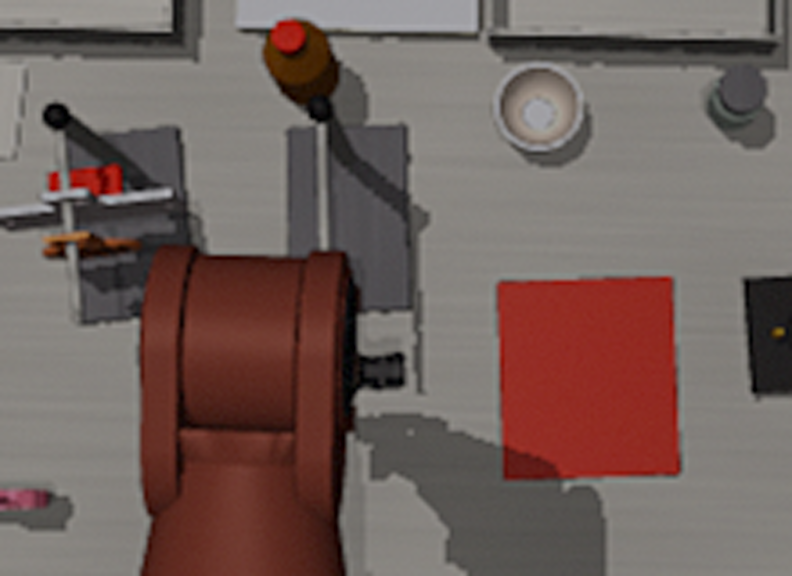

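Call:
move_arm(increments=[{"grip":1,"tx":0,"ty":0.012,"tz":0,"roll":0},{"grip":1,"tx":0,"ty":0.025,"tz":0,"roll":0},{"grip":1,"tx":0,"ty":0.04,"tz":0,"roll":0},{"grip":1,"tx":0,"ty":0.055,"tz":0,"roll":0},{"grip":1,"tx":0,"ty":0.07,"tz":0,"roll":0},{"grip":1,"tx":0,"ty":0.085,"tz":0,"roll":0},{"grip":1,"tx":0,"ty":0.1,"tz":0,"roll":0},{"grip":1,"tx":0,"ty":0.115,"tz":0,"roll":0},{"grip":1,"tx":0,"ty":0.13,"tz":0,"roll":0},{"grip":1,"tx":0,"ty":0.145,"tz":0,"roll":0},{"grip":1,"tx":0,"ty":0.158,"tz":0,"roll":0},{"grip":1,"tx":0,"ty":0.168,"tz":0,"roll":0},{"grip":1,"tx":0,"ty":0.168,"tz":0,"roll":0}])

```text
time: 7.57
eef_pos: [634.9, 134.9, 240.2]
tool_rot: [-2.168, -2.271, 0.003]
force: [-0.2, 0.8, -1.5]
finger_gap: 0.413
```

```bash
python3 - <<'E'
from h import *
im,d=shot('side','s7')
a=im[195:395,140:380,::-1]; cv2.imwrite('pics/s7c.png',cv2.resize(a,(720,600),interpolation=cv2.INTER_CUBIC))
go(632,133,230,np.pi/2+.046)
E
```

```text
t=7.62 pos [634.1 134.8 240.4] head 1.617 gap 0.412 F [-1.   0.2 -1.8] j6 -0.04 tilt -1.0000
-> tx -0.0017 ty -0.0021 tz 0.0105 roll 0.000
```

View pics/s7c.png

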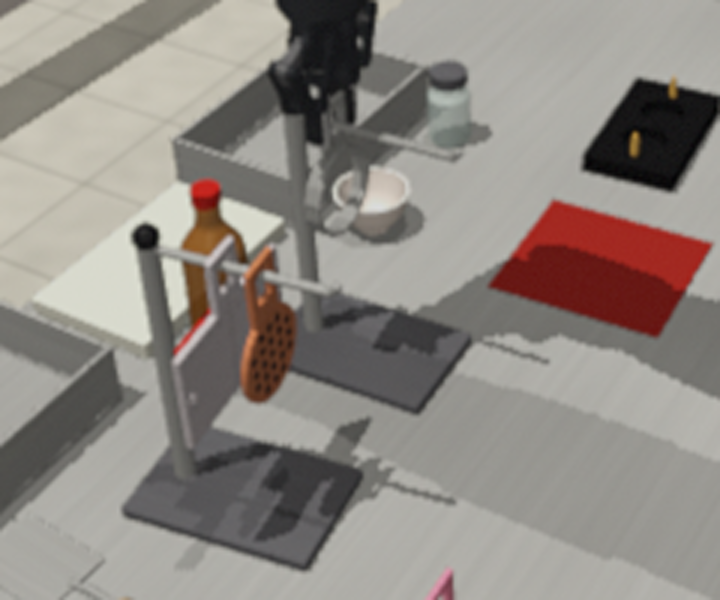

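Call:
move_arm(increments=[{"grip":1,"tx":-0.001,"ty":0,"tz":0.006,"roll":0},{"grip":1,"tx":-0.001,"ty":0,"tz":0.0115,"roll":0},{"grip":1,"tx":-0.001,"ty":0,"tz":0.0115,"roll":0},{"grip":0.3,"tx":-0.001,"ty":0,"tz":0.0115,"roll":0},{"grip":-0.3,"tx":-0.001,"ty":0,"tz":0.0115,"roll":0},{"grip":-1,"tx":-0.001,"ty":0,"tz":0.0115,"roll":0},{"grip":-1,"tx":-0.001,"ty":0,"tz":0.0115,"roll":0},{"grip":-1,"tx":-0.001,"ty":0,"tz":0.0115,"roll":0}])

```text
time: 8.28
eef_pos: [633.8, 133.8, 228.6]
tool_rot: [-2.168, -2.271, 0.005]
force: [0.9, -0.3, -0.5]
finger_gap: 0.949
```

```bash
python3 - <<'E'
from h import *
im,d=shot('side','s8')
a=im[195:395,140:380,::-1]; cv2.imwrite('pics/s8c.png',cv2.resize(a,(720,600),interpolation=cv2.INTER_CUBIC))
go(567.5,328,320,np.pi/2+.14)
E
```

```text
t=8.33 pos [633.9 133.7 228.7] head 1.617 gap 0.994 F [ 0.4 -0.2  0.3] j6 -0.04 tilt -1.0000
-> tx 0.1971 ty -0.0577 tz -0.0912 roll -0.094
```

View pics/s8c.png

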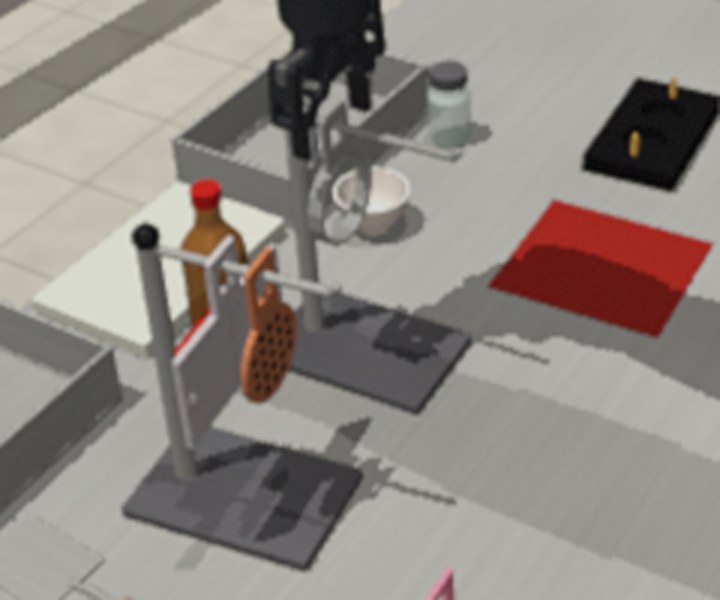

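Call:
move_arm(increments=[{"grip":-1,"tx":0,"ty":0,"tz":-0.03,"roll":0},{"grip":-1,"tx":0,"ty":0,"tz":-0.06,"roll":0},{"grip":-1,"tx":0.01,"ty":-0.005,"tz":-0.085,"roll":-0.02},{"grip":-1,"tx":0.04,"ty":-0.015,"tz":-0.091,"roll":-0.05},{"grip":-1,"tx":0.08,"ty":-0.03,"tz":-0.091,"roll":-0.094},{"grip":-1,"tx":0.12,"ty":-0.042,"tz":-0.091,"roll":-0.094},{"grip":-1,"tx":0.16,"ty":-0.052,"tz":-0.091,"roll":-0.094},{"grip":-1,"tx":0.19,"ty":-0.058,"tz":-0.091,"roll":-0.094},{"grip":-1,"tx":0.197,"ty":-0.058,"tz":-0.091,"roll":-0.094},{"grip":-1,"tx":0.197,"ty":-0.058,"tz":-0.08,"roll":-0.094}])

```text
time: 9.17
eef_pos: [566.7, 330.5, 310.5]
tool_rot: [-2.056, -2.375, 0.0]
force: [-0.4, 0.5, 0.3]
finger_gap: 1.001
```

```bash
python3 - <<'E'
from h import *
im,d=shot('side','s9')
a=im[195:395,140:380,::-1]; cv2.imwrite('pics/s9c.png',cv2.resize(a,(720,600),interpolation=cv2.INTER_CUBIC))
go(567.5,328,229,np.pi/2+.14)
M=cloud('side',d)
q=M[(M[...,0]>556)&(M[...,0]<580)&(M[...,1]>290)&(M[...,1]<365)&(M[...,2]>257)&(M[...,2]<270)]
print(len(q),q.mean(0),q.min(0),q.max(0))
E
```

```text
t=9.22 pos [566.7 329.1 306.9] head 1.713 gap 1.000 F [-0.4 -0.6 -1.7] j6 0.18 tilt -1.0000
-> tx -0.0012 ty 0.0010 tz 0.0779 roll 0.003
46 [566.79364425 331.45028008 262.07166499] [561.59325824 312.98236184 257.05407194] [572.67822478 349.40724018 267.09750852]
```

View pics/s9c.png

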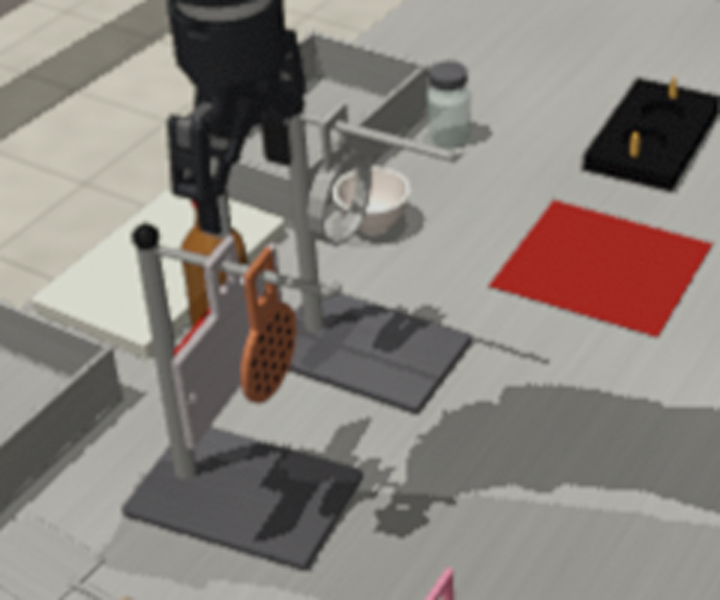

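Call:
move_arm(increments=[{"grip":-1,"tx":0,"ty":0.001,"tz":0.025,"roll":0},{"grip":-1,"tx":0,"ty":0.001,"tz":0.05,"roll":0},{"grip":-1,"tx":0,"ty":0.001,"tz":0.07,"roll":0},{"grip":-1,"tx":0,"ty":0.001,"tz":0.077,"roll":0},{"grip":-0.5,"tx":0,"ty":0.001,"tz":0.077,"roll":0},{"grip":0,"tx":0,"ty":0.001,"tz":0.077,"roll":0},{"grip":0.5,"tx":0,"ty":0.001,"tz":0.077,"roll":0},{"grip":1,"tx":0,"ty":0.001,"tz":0.077,"roll":0},{"grip":1,"tx":0,"ty":0.001,"tz":0.077,"roll":0},{"grip":1,"tx":0,"ty":0.001,"tz":0.077,"roll":0},{"grip":1,"tx":0,"ty":0.001,"tz":0.077,"roll":0}], newtons=50)

```text
time: 10.13
eef_pos: [568.1, 329.2, 231.7]
tool_rot: [-2.057, -2.373, 0.002]
force: [0.3, -0.7, 5.8]
finger_gap: 0.409
```

Call:
move_arm(increments=[{"grip":1,"tx":0,"ty":0.0,"tz":-0.006,"roll":0},{"grip":1,"tx":0,"ty":0.0,"tz":-0.012,"roll":0},{"grip":1,"tx":0,"ty":0.0,"tz":-0.012,"roll":0},{"grip":1,"tx":0,"ty":0.0,"tz":-0.012,"roll":0}])

```text
time: 10.47
eef_pos: [568.4, 329.4, 244.3]
tool_rot: [-2.057, -2.374, 0.001]
force: [0.1, -0.3, -0.8]
finger_gap: 0.407
```

```bash
python3 - <<'E'
from h import *
im,d=shot('side','s10')
a=im[195:395,140:380,::-1]; cv2.imwrite('pics/s10c.png',cv2.resize(a,(720,600),interpolation=cv2.INTER_CUBIC))
go(460,311.5,241,np.pi/2+.14)
E
```

```text
t=10.52 pos [568.2 329.3 243.7] head 1.713 gap 0.405 F [ 0.8 -0.1 -0.8] j6 0.18 tilt -1.0000
-> tx -0.0023 ty -0.1096 tz 0.0029 roll 0.003
```

View pics/s10c.png

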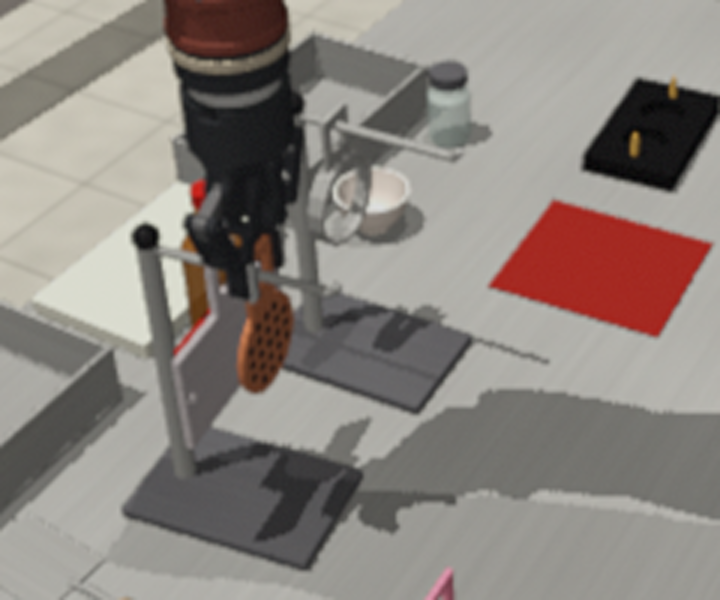

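Call:
move_arm(increments=[{"grip":1,"tx":0,"ty":-0.01,"tz":0,"roll":0},{"grip":1,"tx":0,"ty":-0.022,"tz":0,"roll":0},{"grip":1,"tx":0,"ty":-0.036,"tz":0,"roll":0},{"grip":1,"tx":0,"ty":-0.05,"tz":0,"roll":0},{"grip":1,"tx":0,"ty":-0.064,"tz":0,"roll":0},{"grip":1,"tx":0,"ty":-0.078,"tz":0,"roll":0},{"grip":1,"tx":0,"ty":-0.092,"tz":0,"roll":0},{"grip":1,"tx":0,"ty":-0.104,"tz":0,"roll":0},{"grip":1,"tx":0,"ty":-0.11,"tz":0,"roll":0},{"grip":1,"tx":0,"ty":-0.11,"tz":0,"roll":0}])

```text
time: 11.35
eef_pos: [458.5, 313.7, 244.0]
tool_rot: [-2.056, -2.374, 0.002]
force: [-1.0, -0.6, -0.8]
finger_gap: 0.403
```

Call:
move_arm(increments=[{"grip":1,"tx":-0.015,"ty":-0.002,"tz":0,"roll":0.02},{"grip":1,"tx":-0.04,"ty":-0.006,"tz":0,"roll":0.04},{"grip":1,"tx":-0.065,"ty":-0.01,"tz":0,"roll":0.06},{"grip":1,"tx":-0.09,"ty":-0.014,"tz":0,"roll":0.08},{"grip":1,"tx":-0.115,"ty":-0.017,"tz":0,"roll":0.095},{"grip":1,"tx":-0.14,"ty":-0.019,"tz":0,"roll":0.095},{"grip":1,"tx":-0.165,"ty":-0.02,"tz":0,"roll":0.095},{"grip":1,"tx":-0.18,"ty":-0.02,"tz":0,"roll":0.095},{"grip":1,"tx":-0.185,"ty":-0.02,"tz":0,"roll":0.095},{"grip":1,"tx":-0.185,"ty":-0.02,"tz":0,"roll":0.095}])

```text
time: 12.18
eef_pos: [465.7, 126.8, 243.9]
tool_rot: [-2.169, -2.271, 0.002]
force: [-0.0, 0.5, -0.8]
finger_gap: 0.411
```

```bash
python3 - <<'E'
from h import *
im,d=shot('side','s11')
a=im[195:395,140:380,::-1]; cv2.imwrite('pics/s11c.png',cv2.resize(a,(720,600),interpolation=cv2.INTER_CUBIC))
go(466,126,242,np.pi/2+.046)
go(592,132,242,np.pi/2+.046)
M=cloud('side',d)
q=M[(M[...,0]>430)&(M[...,0]<500)&(M[...,1]>70)&(M[...,1]<190)&(M[...,2]>120)&(M[...,2]<215)]
print(len(q),q.mean(0),q.min(0),q.max(0))
q=M[(M[...,0]>600)&(M[...,0]<660)&(M[...,1]>70)&(M[...,1]<190)&(M[...,2]>120)&(M[...,2]<232)]
print('ring',len(q),q.mean(0),q.min(0),q.max(0))
E
```

```text
t=12.23 pos [465.4 127.6 244. ] head 1.618 gap 0.409 F [-0.9  0.4 -1.2] j6 -0.05 tilt -1.0000
-> tx -0.0017 ty 0.0005 tz 0.0020 roll 0.001
t=12.23 pos [465.4 127.6 244. ] head 1.618 gap 0.409 F [-0.9  0.4 -1.2] j6 -0.05 tilt -1.0000
-> tx -0.0016 ty 0.1266 tz 0.0017 roll 0.001
284 [463.18561749 132.58848562 184.2109635 ] [459.48904577  88.27448621 146.44984506] [467.77120423 169.49918701 214.82636541]
ring 394 [631.67766264 136.90719622 179.71240293] [620.77878975  91.19392871 132.73840183] [644.07224284 179.12226456 231.96055757]
```

View pics/s11c.png

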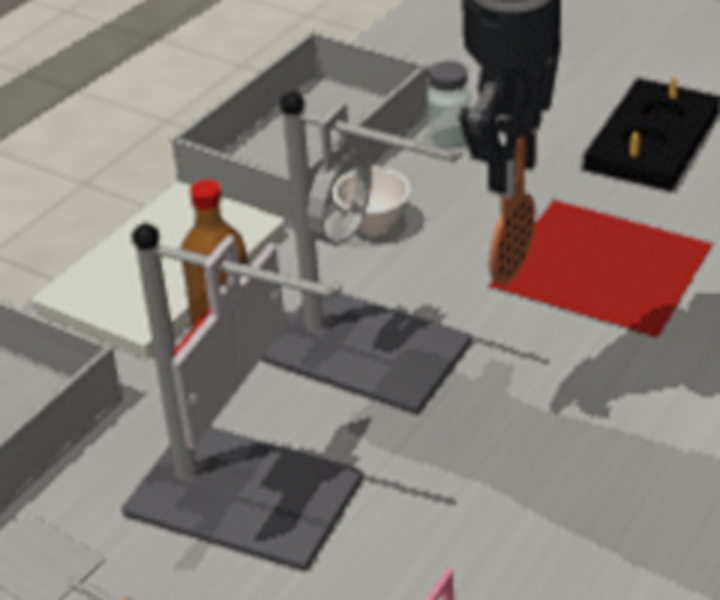

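Call:
move_arm(increments=[{"grip":1,"tx":-0.0015,"ty":0.012,"tz":0.0015,"roll":0},{"grip":1,"tx":-0.0015,"ty":0.025,"tz":0.0015,"roll":0},{"grip":1,"tx":-0.0015,"ty":0.04,"tz":0.0015,"roll":0},{"grip":1,"tx":-0.0015,"ty":0.055,"tz":0.0015,"roll":0},{"grip":1,"tx":-0.0015,"ty":0.07,"tz":0.0015,"roll":0},{"grip":1,"tx":-0.0015,"ty":0.085,"tz":0.0015,"roll":0},{"grip":1,"tx":-0.0015,"ty":0.1,"tz":0.0015,"roll":0},{"grip":1,"tx":-0.0015,"ty":0.115,"tz":0.0015,"roll":0},{"grip":1,"tx":-0.0015,"ty":0.122,"tz":0.0015,"roll":0},{"grip":1,"tx":-0.0015,"ty":0.122,"tz":0.0015,"roll":0}])

```text
time: 13.07
eef_pos: [588.0, 132.9, 241.5]
tool_rot: [-2.166, -2.273, 0.003]
force: [-0.9, -0.7, -1.6]
finger_gap: 0.408
```

```bash
python3 - <<'E'
from h import *
im,d=shot('side','s12')
a=im[195:395,140:380,::-1]; cv2.imwrite('pics/s12c.png',cv2.resize(a,(720,600),interpolation=cv2.INTER_CUBIC))
go(587,131,231,np.pi/2+.046)
E
```

```text
t=13.12 pos [587.3 132.7 241.7] head 1.619 gap 0.407 F [ 0.8 -0.2 -1.5] j6 -0.04 tilt -1.0000
-> tx -0.0017 ty -0.0003 tz 0.0107 roll 0.002
```

View pics/s12c.png

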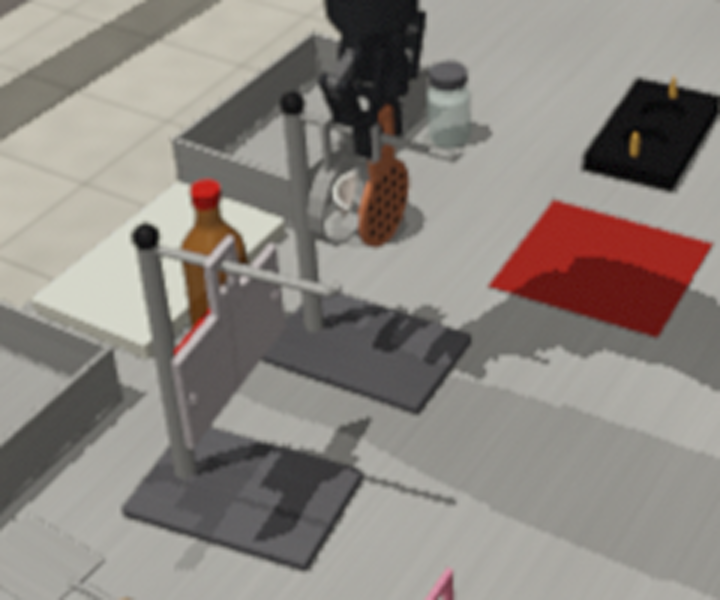

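Call:
move_arm(increments=[{"grip":1,"tx":-0.001,"ty":0,"tz":0.006,"roll":0},{"grip":1,"tx":-0.001,"ty":0,"tz":0.0105,"roll":0},{"grip":1,"tx":-0.001,"ty":0,"tz":0.0105,"roll":0},{"grip":0.3,"tx":-0.001,"ty":0,"tz":0.0105,"roll":0},{"grip":-0.3,"tx":-0.001,"ty":0,"tz":0.0105,"roll":0},{"grip":-1,"tx":-0.001,"ty":0,"tz":0.0105,"roll":0},{"grip":-1,"tx":-0.001,"ty":0,"tz":0.0105,"roll":0},{"grip":-1,"tx":-0.001,"ty":0,"tz":0.0105,"roll":0},{"grip":-1,"tx":-0.001,"ty":0,"tz":-0.02,"roll":0},{"grip":-1,"tx":-0.001,"ty":0,"tz":-0.05,"roll":0},{"grip":-1,"tx":-0.001,"ty":0,"tz":-0.078,"roll":0},{"grip":-1,"tx":-0.001,"ty":0,"tz":-0.08,"roll":0}])

```text
time: 14.12
eef_pos: [588.7, 131.6, 327.4]
tool_rot: [2.166, 2.272, 0.004]
force: [0.6, 0.4, 1.2]
finger_gap: 1.002
```

```bash
python3 - <<'E'
from h import *
im,d=shot('side','s13')
a=im[195:395,140:380,::-1]; cv2.imwrite('pics/s13c.png',cv2.resize(a,(720,600),interpolation=cv2.INTER_CUBIC))
M=cloud('side',d)
for nm,a,b in(('skim',575,605),('ring',615,655)):
    q=M[(M[...,0]>a)&(M[...,0]<b)&(M[...,1]>70)&(M[...,1]<200)&(M[...,2]>256)&(M[...,2]<275)]
    q2=M[(M[...,0]>a)&(M[...,0]<b)&(M[...,1]>70)&(M[...,1]<200)&(M[...,2]>120)&(M[...,2]<232)]
    print(nm,len(q),q.mean(0).round(1),q.min(0).round(1),q.max(0).round(1),q2.min(0).round(1),q2.max(0).round(1))
q=M[(M[...,0]>588)&(M[...,0]<612)&(M[...,1]>300)&(M[...,1]<365)&(M[...,2]>257)&(M[...,2]<270)]
print('lidtab',len(q),q.mean(0).round(1),q.min(0).round(1),q.max(0).round(1), np.polyfit(q[:,1],q[:,0],1))
q=M[(M[...,0]>560)&(M[...,0]<640)&(M[...,1]>240)&(M[...,1]<420)&(M[...,2]>125)&(M[...,2]<213)]
np.save('pics/lidq.npy',q)
c=q.mean(0);w,v=np.linalg.eigh(np.cov((q-c).T));print('lid plate',len(q),c,w,v[:,0])
print(q.min(0),q.max(0))
go(600,331,320,np.pi/2+.14)
E
```

```text
skim 38 [585.8 134.7 261.5] [581.6 116.1 256.3] [602.1 152.8 266.5] [579.5  91.  134.6] [590.3 174.5 231.9]
ring 39 [631.6 136.9 261.2] [617.6 118.1 256. ] [637.3 154.3 265.7] [621.6  92.4 130.1] [645.1 181.9 231.7]
lidtab 53 [599.8 333.  261.8] [594.1 314.6 257.2] [606.7 350.6 267.3] [-1.59111779e-01  6.52755067e+02]
lid plate 1072 [596.91674134 341.44591176 172.62685871] [  35.71699802  529.2567099  1944.86202581] [ 0.98937961  0.14097578 -0.03540937]
[584.43939992 256.72122968 130.28438625] [638.69188303 409.42961702 212.96439029]
t=14.17 pos [588.7 131.7 325.3] head 1.619 gap 0.996 F [-0.1  0.6  0.5] j6 -0.04 tilt -1.0000
-> tx 0.1986 ty 0.0208 tz 0.0053 roll -0.092
```

View pics/s13c.png

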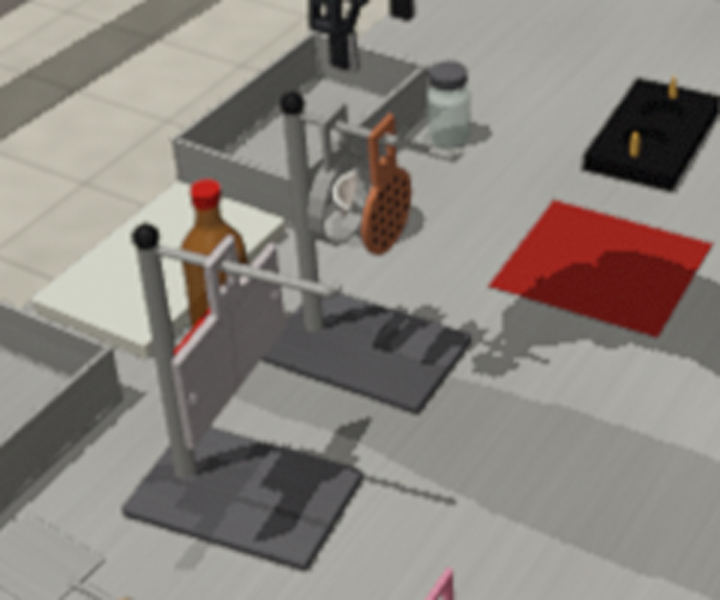

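Call:
move_arm(increments=[{"grip":-1,"tx":0.03,"ty":0.003,"tz":0.0,"roll":-0.02},{"grip":-1,"tx":0.07,"ty":0.007,"tz":0.0,"roll":-0.05},{"grip":-1,"tx":0.11,"ty":0.011,"tz":0.0,"roll":-0.09},{"grip":-1,"tx":0.15,"ty":0.016,"tz":0.0,"roll":-0.092},{"grip":-1,"tx":0.18,"ty":0.02,"tz":0.0,"roll":-0.092},{"grip":-1,"tx":0.195,"ty":0.021,"tz":0.005,"roll":-0.092},{"grip":-1,"tx":0.1986,"ty":0.021,"tz":0.01,"roll":-0.092},{"grip":-1,"tx":0.1986,"ty":0.021,"tz":0.01,"roll":-0.092}])

```text
time: 14.83
eef_pos: [599.6, 331.4, 312.5]
tool_rot: [2.059, 2.372, -0.002]
force: [0.0, 0.0, -0.4]
finger_gap: 1.001
```

```bash
python3 - <<'E'
from h import *
im,d=shot('side','s14')
a=im[195:395,140:380,::-1]; cv2.imwrite('pics/s14c.png',cv2.resize(a,(720,600),interpolation=cv2.INTER_CUBIC))
go(600,331,229,np.pi/2+.14)
f=np.load('pics/t6.npz');P=cloud('top',f['d']);im=f['im'].astype(int)
m=(im[...,0]>120)&(im[...,1]<60)&(im[...,2]<60)&(P[...,1]<0)&(P[...,2]<20)
q=P[m];print('mat',len(q),q.mean(0),cv2.minAreaRect(q[:,:2].astype(np.float32)))
m=(P[...,2]>16)&(P[...,2]<28)&(P[...,1]<-120)&(P[...,1]>-420)&(P[...,0]>400)&(P[...,0]<600)
q=P[m];print('tray',len(q),q.mean(0),cv2.minAreaRect(q[:,:2].astype(np.float32)))
f=np.load('pics/side0.npz');P=cloud('side',f['d']);im=f['im'].astype(int)
m=(im[...,0]>120)&(im[...,1]<60)&(im[...,2]<60)&(P[...,1]<30)&(P[...,2]<20)
q=P[m];print('mat s',len(q),q.mean(0),cv2.minAreaRect(q[:,:2].astype(np.float32)))
m=(P[...,2]>16)&(P[...,2]<28)&(P[...,1]<-120)&(P[...,1]>-420)&(P[...,0]>400)&(P[...,0]<600)
q=P[m];print('tray s',len(q),q.mean(0),cv2.minAreaRect(q[:,:2].astype(np.float32)))
E
```

```text
t=14.88 pos [599.8 330.3 313.5] head 1.711 gap 0.999 F [-0.5  0.4  0.3] j6 0.17 tilt -1.0000
-> tx 0.0008 ty 0.0003 tz 0.0845 roll -0.000
mat 2531 [484.71916738 -89.86387473   3.95190559] ((482.2887268066406, -88.0042953491211), (177.47564697265625, 157.6338348388672), 3.340583324432373)
tray 1212 [ 527.92697356 -319.80393308   22.2149326 ] ((524.0415649414062, -264.29144287109375), (104.19026184082031, 289.2276306152344), 4.955813884735107)
mat s 1875 [476.94832658 -83.3758175    3.75794677] ((478.631103515625, -85.93174743652344), (176.72567749023438, 166.38876342773438), 2.896580696105957)
tray s 801 [ 526.09165358 -309.07552492   21.43298003] ((527.945068359375, -314.6593933105469), (106.5647964477539, 184.56497192382812), 4.906277656555176)
```

View pics/s14c.png

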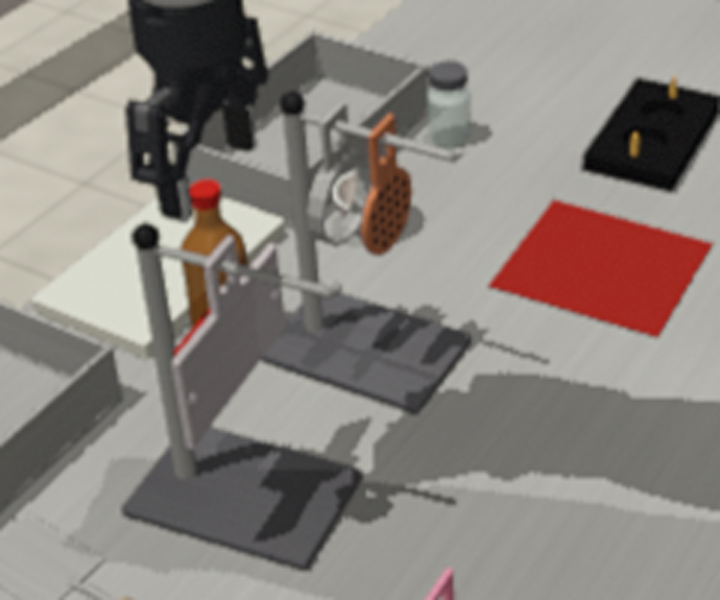

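Call:
move_arm(increments=[{"grip":-1,"tx":0.001,"ty":0,"tz":0.025,"roll":0},{"grip":-1,"tx":0.001,"ty":0,"tz":0.05,"roll":0},{"grip":-1,"tx":0.001,"ty":0,"tz":0.075,"roll":0},{"grip":-1,"tx":0.001,"ty":0,"tz":0.084,"roll":0},{"grip":-0.5,"tx":0.001,"ty":0,"tz":0.084,"roll":0},{"grip":0,"tx":0.001,"ty":0,"tz":0.084,"roll":0},{"grip":0.5,"tx":0.001,"ty":0,"tz":0.084,"roll":0},{"grip":1,"tx":0.001,"ty":0,"tz":0.084,"roll":0},{"grip":1,"tx":0.001,"ty":0,"tz":0.084,"roll":0},{"grip":1,"tx":0.001,"ty":0,"tz":0.084,"roll":0},{"grip":1,"tx":0.001,"ty":0,"tz":0.084,"roll":0}], newtons=70)

```text
time: 15.8
eef_pos: [600.6, 331.2, 231.8]
tool_rot: [2.059, 2.369, 0.002]
force: [0.5, -1.3, 6.7]
finger_gap: 0.406
```

Call:
move_arm(increments=[{"grip":1,"tx":0,"ty":0.0,"tz":-0.006,"roll":0},{"grip":1,"tx":0,"ty":0.0,"tz":-0.0125,"roll":0},{"grip":1,"tx":0,"ty":0.0,"tz":-0.0125,"roll":0},{"grip":1,"tx":0,"ty":0.0,"tz":-0.0125,"roll":0}])

```text
time: 16.13
eef_pos: [600.8, 331.4, 244.8]
tool_rot: [2.059, 2.369, 0.004]
force: [-0.7, 0.2, -3.7]
finger_gap: 0.405
```

```bash
python3 - <<'E'
from h import *
im,d=shot('side','s15')
a=im[195:395,140:380,::-1]; cv2.imwrite('pics/s15c.png',cv2.resize(a,(720,600),interpolation=cv2.INTER_CUBIC))
go(460,311.5,241,np.pi/2+.14)
M=cloud('side',d)
q=M[(M[...,0]>560)&(M[...,0]<640)&(M[...,1]>280)&(M[...,1]<420)&(M[...,2]>125)&(M[...,2]<222)]
print(q.min(0),q.max(0),np.percentile(q[:,2],[1,99]))
E
```

```text
t=16.18 pos [600.6 331.3 244.2] head 1.711 gap 0.401 F [ 0.1  1.4 -4.2] j6 0.17 tilt -1.0000
-> tx -0.0000 ty -0.1420 tz 0.0028 roll -0.000
[584.10867035 280.44684805 142.65483374] [636.87784719 409.10180475 221.96818092] [145.23715972 221.21670074]
```

View pics/s15c.png

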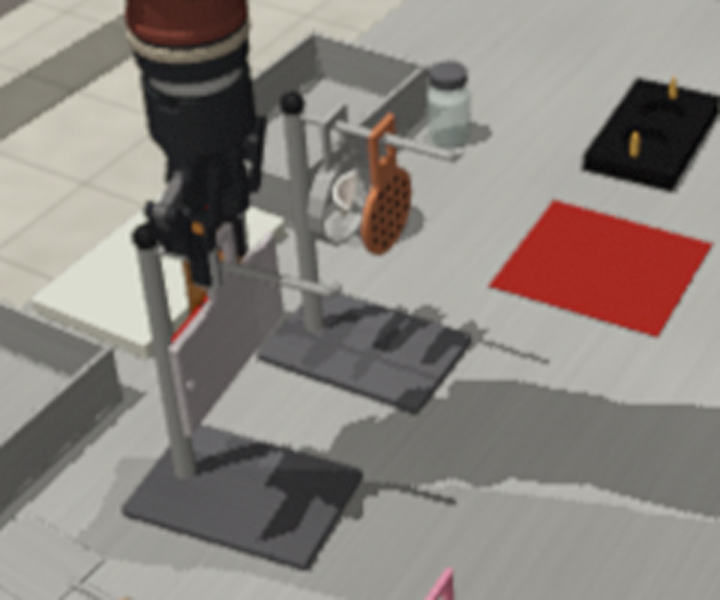

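Call:
move_arm(increments=[{"grip":1,"tx":0,"ty":-0.008,"tz":0,"roll":0},{"grip":1,"tx":0,"ty":-0.018,"tz":0,"roll":0},{"grip":1,"tx":0,"ty":-0.03,"tz":0,"roll":0},{"grip":1,"tx":0,"ty":-0.043,"tz":0,"roll":0},{"grip":1,"tx":0,"ty":-0.056,"tz":0,"roll":0},{"grip":1,"tx":0,"ty":-0.069,"tz":0,"roll":0},{"grip":1,"tx":0,"ty":-0.082,"tz":0,"roll":0},{"grip":1,"tx":0,"ty":-0.095,"tz":0,"roll":0},{"grip":1,"tx":0,"ty":-0.108,"tz":0,"roll":0},{"grip":1,"tx":0,"ty":-0.121,"tz":0,"roll":0},{"grip":1,"tx":0,"ty":-0.134,"tz":0,"roll":0},{"grip":1,"tx":0,"ty":-0.147,"tz":0,"roll":0},{"grip":1,"tx":0,"ty":-0.155,"tz":0,"roll":0},{"grip":1,"tx":0,"ty":-0.155,"tz":0,"roll":0}])

```text
time: 17.35
eef_pos: [445.8, 309.7, 243.7]
tool_rot: [2.058, 2.37, 0.002]
force: [0.1, -0.1, -3.8]
finger_gap: 0.406
```

```bash
python3 - <<'E'
from h import *
im,d=shot('side','s16')
a=im[195:395,140:380,::-1]; cv2.imwrite('pics/s16c.png',cv2.resize(a,(720,600),interpolation=cv2.INTER_CUBIC))
go(445,60,241,np.pi/2+.054)
go(533,-85,241,np.pi/2+.054)
E
```

```text
t=17.40 pos [446.8 309.8 243.7] head 1.711 gap 0.402 F [ 0.6  0.3 -3. ] j6 0.23 tilt -1.0000
-> tx -0.2471 ty -0.0367 tz 0.0029 roll 0.086
t=17.40 pos [446.8 309.8 243.7] head 1.711 gap 0.402 F [ 0.6  0.3 -3. ] j6 0.23 tilt -1.0000
-> tx -0.4030 ty 0.0301 tz 0.0033 roll 0.086
```

View pics/s16c.png

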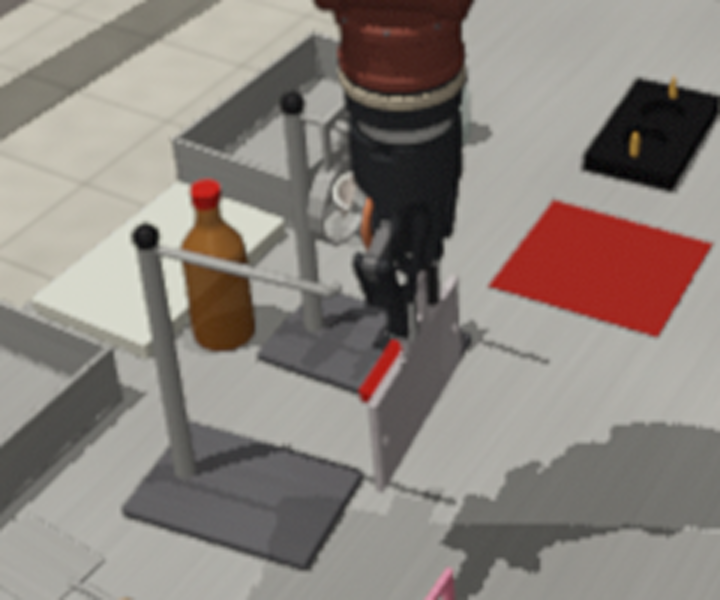

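Call:
move_arm(increments=[{"grip":1,"tx":-0.012,"ty":-0.002,"tz":0,"roll":0.01},{"grip":1,"tx":-0.03,"ty":-0.005,"tz":0,"roll":0.02},{"grip":1,"tx":-0.055,"ty":-0.01,"tz":0,"roll":0.035},{"grip":1,"tx":-0.08,"ty":-0.015,"tz":0,"roll":0.05},{"grip":1,"tx":-0.105,"ty":-0.02,"tz":0,"roll":0.065},{"grip":1,"tx":-0.13,"ty":-0.024,"tz":0,"roll":0.08},{"grip":1,"tx":-0.155,"ty":-0.028,"tz":0,"roll":0.086},{"grip":1,"tx":-0.18,"ty":-0.03,"tz":0,"roll":0.086},{"grip":1,"tx":-0.205,"ty":-0.032,"tz":0,"roll":0.086},{"grip":1,"tx":-0.23,"ty":-0.034,"tz":0,"roll":0.086},{"grip":1,"tx":-0.255,"ty":-0.034,"tz":0,"roll":0.086},{"grip":1,"tx":-0.28,"ty":-0.028,"tz":0,"roll":0.086},{"grip":1,"tx":-0.305,"ty":-0.02,"tz":0,"roll":0.086},{"grip":1,"tx":-0.33,"ty":-0.01,"tz":0,"roll":0.086},{"grip":1,"tx":-0.355,"ty":0.003,"tz":0,"roll":0.086},{"grip":1,"tx":-0.378,"ty":0.015,"tz":0,"roll":0.086},{"grip":1,"tx":-0.395,"ty":0.025,"tz":0,"roll":0.086},{"grip":1,"tx":-0.403,"ty":0.03,"tz":0,"roll":0.086},{"grip":1,"tx":-0.403,"ty":0.03,"tz":0,"roll":0.086}])

```text
time: 18.98
eef_pos: [533.5, -87.0, 243.6]
tool_rot: [2.161, 2.277, 0.002]
force: [0.6, 0.3, -3.9]
finger_gap: 0.406
```

```bash
python3 - <<'E'
from h import *
im,d=shot('side','s17')
a=im[150:350,230:470,::-1]; cv2.imwrite('pics/s17c.png',cv2.resize(a,(720,600),interpolation=cv2.INTER_CUBIC))
go(533,-85,120,np.pi/2+.054)
M=cloud('side',d)
q=M[(M[...,0]>480)&(M[...,0]<600)&(M[...,1]>-180)&(M[...,1]<10)&(M[...,2]>100)&(M[...,2]<218)]
print(len(q),q.min(0),q.max(0),np.percentile(q[:,2],[1,5,95]))
E
```

```text
t=19.03 pos [532.8 -85.8 243.8] head 1.624 gap 0.402 F [ 0.5 -0.  -3.9] j6 -0.46 tilt -1.0000
-> tx 0.0008 ty -0.0000 tz 0.1238 roll -0.001
545 [ 523.34203413 -160.1887487   142.02975841] [567.44638725  -5.96869776 217.98281001] [143.94622106 147.88985025 214.45199818]
```

View pics/s17c.png

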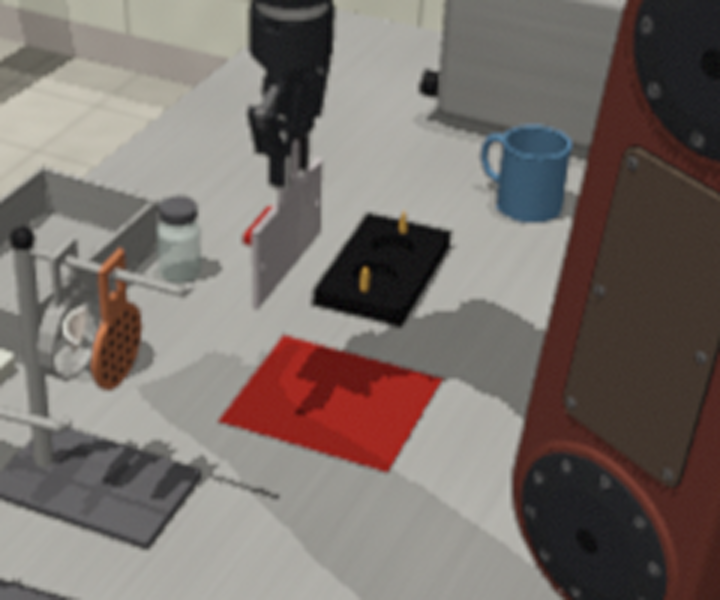

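Call:
move_arm(increments=[{"grip":1,"tx":0,"ty":0,"tz":0.015,"roll":0},{"grip":1,"tx":0,"ty":0,"tz":0.035,"roll":0},{"grip":1,"tx":0,"ty":0,"tz":0.058,"roll":0},{"grip":1,"tx":0,"ty":0,"tz":0.081,"roll":0},{"grip":1,"tx":0,"ty":0,"tz":0.102,"roll":0},{"grip":1,"tx":0,"ty":0,"tz":0.118,"roll":0},{"grip":1,"tx":0,"ty":0,"tz":0.128,"roll":0},{"grip":1,"tx":0,"ty":0,"tz":0.13,"roll":0},{"grip":1,"tx":0,"ty":0,"tz":0.13,"roll":0}])

```text
time: 19.78
eef_pos: [532.7, -85.2, 113.9]
tool_rot: [2.16, 2.279, 0.002]
force: [0.1, 0.1, -3.4]
finger_gap: 0.407
```

Call:
move_arm(increments=[{"grip":1,"tx":0,"ty":0,"tz":0.002,"roll":0},{"grip":1,"tx":0,"ty":0,"tz":0.004,"roll":0},{"grip":1,"tx":0,"ty":0,"tz":0.006,"roll":0},{"grip":1,"tx":0,"ty":0,"tz":0.006,"roll":0}])

```text
time: 20.12
eef_pos: [532.9, -85.2, 108.0]
tool_rot: [2.16, 2.279, 0.002]
force: [-1.2, -0.2, -3.2]
finger_gap: 0.403
```

Call:
move_arm(increments=[{"grip":1,"tx":0,"ty":0,"tz":0.0015,"roll":0},{"grip":1,"tx":0,"ty":0,"tz":0.003,"roll":0},{"grip":1,"tx":0,"ty":0,"tz":0.0045,"roll":0},{"grip":1,"tx":0,"ty":0,"tz":0.0045,"roll":0}], newtons=40)

```text
time: 20.45
eef_pos: [533.5, -85.2, 104.5]
tool_rot: [2.159, 2.278, 0.004]
force: [-0.8, 3.3, 2.4]
finger_gap: 0.407
```

```bash
python3 - <<'E'
from h import *
im,d=shot('side','s18')
a=im[150:350,230:470,::-1]; cv2.imwrite('pics/s18c.png',cv2.resize(a,(720,600),interpolation=cv2.INTER_CUBIC))
go(533,-85,100,np.pi/2+.054)
E
```

```text
t=20.50 pos [533.4 -85.2 104.4] head 1.624 gap 0.404 F [-0.1  4.3  3.1] j6 -0.45 tilt -1.0000
-> tx 0.0002 ty -0.0004 tz 0.0044 roll -0.000
```

View pics/s18c.png

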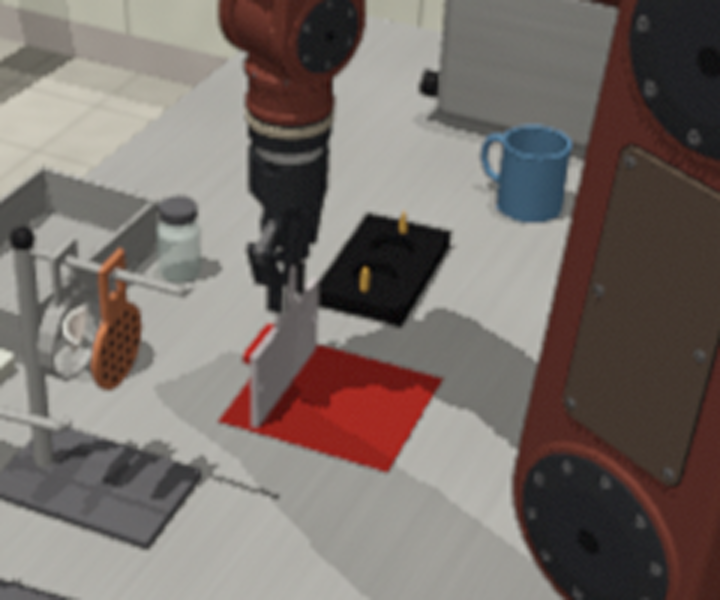

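Call:
move_arm(increments=[{"grip":1,"tx":0,"ty":0,"tz":0.001,"roll":0},{"grip":1,"tx":0,"ty":-0.005,"tz":0.001,"roll":0},{"grip":1,"tx":0,"ty":-0.0104,"tz":0.0015,"roll":0},{"grip":1,"tx":0,"ty":-0.0155,"tz":0.002,"roll":0},{"grip":1,"tx":0,"ty":-0.0207,"tz":0.003,"roll":0},{"grip":1,"tx":0,"ty":-0.0308,"tz":0.005,"roll":0},{"grip":1,"tx":0,"ty":-0.0407,"tz":0.008,"roll":0},{"grip":1,"tx":0,"ty":-0.0407,"tz":0.008,"roll":0}], newtons=20)

```text
time: 21.17
eef_pos: [494.3, -88.4, 100.0]
tool_rot: [2.155, 2.273, 0.008]
force: [-1.1, 1.7, 22.1]
finger_gap: 0.407
```

```bash
python3 - <<'E'
from h import *
im,d=shot('side','s19')
a=im[150:350,230:470,::-1]; cv2.imwrite('pics/s19c.png',cv2.resize(a,(720,600),interpolation=cv2.INTER_CUBIC))
go(533,-85,100,np.pi/2+.054)
E
```

```text
t=21.22 pos [494.7 -88.4 100.1] head 1.624 gap 0.403 F [-1.4  2.2 23.3] j6 -0.49 tilt -0.9999
-> tx 0.0013 ty 0.0384 tz 0.0005 roll -0.001
```

View pics/s19c.png

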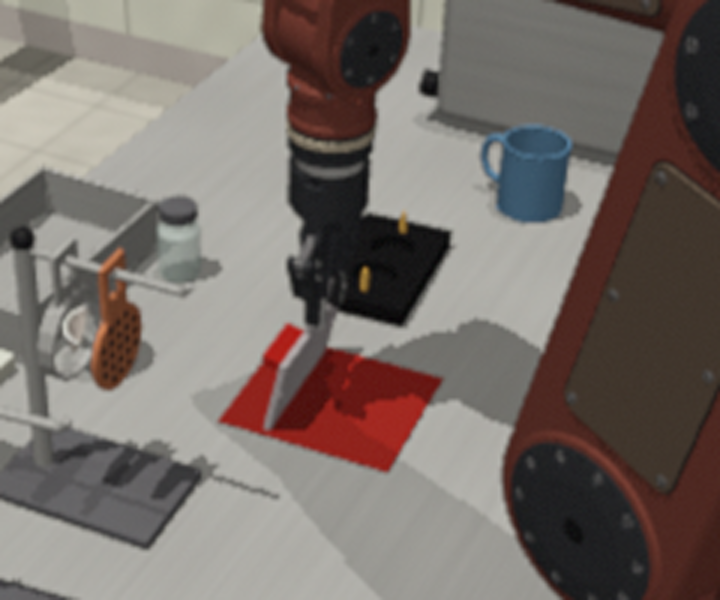

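```bash
cat >> h.py <<'E'
def lidtilt(d,box=(420,600,-190,20,8,140)):
    M=cloud('side',d);x0,x1,y0,y1,z0,z1=box
    q=M[(M[...,0]>x0)&(M[...,0]<x1)&(M[...,1]>y0)&(M[...,1]<y1)&(M[...,2]>z0)&(M[...,2]<z1)]
    best=None;rng=np.random.default_rng(0)
    for _ in range(400):
        s=q[rng.choice(len(q),3,False)];n=np.cross(s[1]-s[0],s[2]-s[0]);l=np.linalg.norm(n)
        if l<200: continue
        n/=l
        if abs(n[1])>.35: continue
        k=abs((q-s[0])@n)<2.5
        if best is None or k.sum()>best[0]: best=(k.sum(),k)
    k=best[1];c=q[k].mean(0);w,v=np.linalg.eigh(np.cov((q[k]-c).T));n=v[:,0]*np.sign(v[2,0]+1e-9)
    print('plane n',n.round(3),'c',c.round(1),'inl',best[0],len(q),'xmin/max',q[k].min(0).round(1),q[k].max(0).round(1))
E
python3 - <<'E'
from h import *
for s in('s18','s19'): lidtilt(np.load(f'pics/{s}.npz')['d'])
E
```

```text
plane n [-0.998 -0.05   0.029] c [529.6 -78.7  56.7] inl 528 764 xmin/max [ 523.3 -159.3    8.3] [535.6  -3.2 139.4]
plane n [0.979 0.052 0.199] c [506.1 -69.5  57.2] inl 295 537 xmin/max [ 489.6 -163.7    8.4] [520.5  -5.1 139.9]
```

Call:
move_arm(increments=[{"grip":1,"tx":0,"ty":-0.006,"tz":0.0,"roll":0},{"grip":1,"tx":0,"ty":-0.012,"tz":0.001,"roll":0},{"grip":1,"tx":0,"ty":-0.018,"tz":0.003,"roll":0},{"grip":1,"tx":0,"ty":-0.024,"tz":0.005,"roll":0},{"grip":1,"tx":0,"ty":-0.03,"tz":0.008,"roll":0},{"grip":1,"tx":0,"ty":-0.036,"tz":0.011,"roll":0},{"grip":1,"tx":0,"ty":-0.036,"tz":0.011,"roll":0}], newtons=20)

```text
time: 21.8
eef_pos: [459.3, -91.3, 91.0]
tool_rot: [2.153, 2.27, 0.009]
force: [-4.3, 1.8, 21.3]
finger_gap: 0.406
```

```bash
python3 - <<'E'
from h import *
im,d=shot('side','s20')
a=im[150:350,230:470,::-1]; cv2.imwrite('pics/s20c.png',cv2.resize(a,(720,600),interpolation=cv2.INTER_CUBIC))
go(533,-85,100,np.pi/2+.054); lidtilt(d)
E
```

```text
t=21.85 pos [459.6 -91.2  91.1] head 1.624 gap 0.404 F [-4.6  1.9 20.3] j6 -0.53 tilt -0.9999
-> tx 0.0023 ty 0.0737 tz -0.0079 roll -0.001
plane n [0.913 0.011 0.408] c [474.7 -55.1  77.3] inl 115 433 xmin/max [ 446.1 -132.9    9.2] [506.5  -7.9 140. ]
```

View pics/s20c.png

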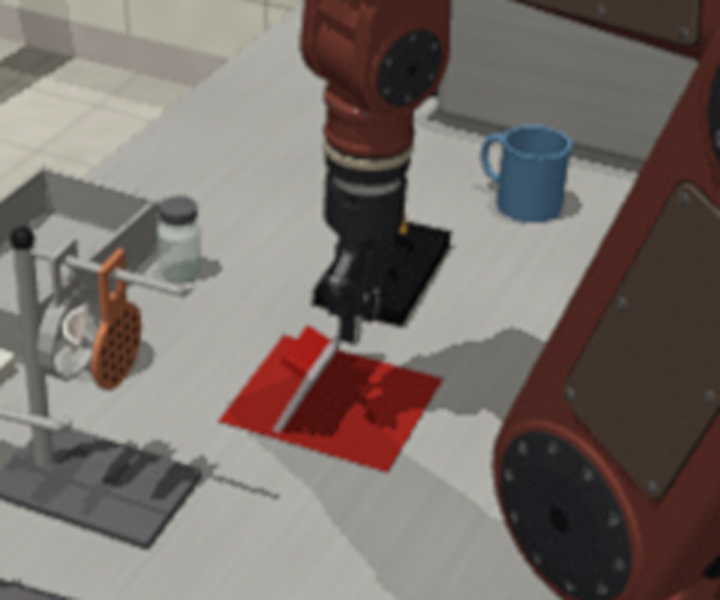

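Call:
move_arm(increments=[{"grip":1,"tx":0,"ty":-0.01,"tz":0.004,"roll":0},{"grip":1,"tx":0,"ty":-0.019,"tz":0.01,"roll":0},{"grip":1,"tx":0,"ty":-0.027,"tz":0.016,"roll":0},{"grip":1,"tx":0,"ty":-0.034,"tz":0.023,"roll":0},{"grip":1,"tx":0,"ty":-0.04,"tz":0.03,"roll":0},{"grip":1,"tx":0,"ty":-0.046,"tz":0.037,"roll":0},{"grip":1,"tx":0,"ty":-0.046,"tz":0.037,"roll":0}], newtons=20)

```text
time: 22.43
eef_pos: [412.9, -94.3, 52.7]
tool_rot: [2.154, 2.269, 0.007]
force: [-2.1, -2.7, 7.5]
finger_gap: 0.407
```

```bash
python3 - <<'E'
from h import *
im,d=shot('side','s21')
a=im[150:350,230:470,::-1]; cv2.imwrite('pics/s21c.png',cv2.resize(a,(720,600),interpolation=cv2.INTER_CUBIC))
go(533,-85,100,np.pi/2+.054); lidtilt(d)
E
```

```text
t=22.48 pos [413.4 -94.3  53.3] head 1.623 gap 0.404 F [-3.4 -1.3  7. ] j6 -0.59 tilt -0.9999
-> tx 0.0028 ty 0.1206 tz -0.0452 roll -0.002
plane n [0.618 0.034 0.786] c [467.7 -64.3  38.5] inl 328 569 xmin/max [ 425.4 -166.4    8.1] [505.9 -10.6  73.4]
```

View pics/s21c.png

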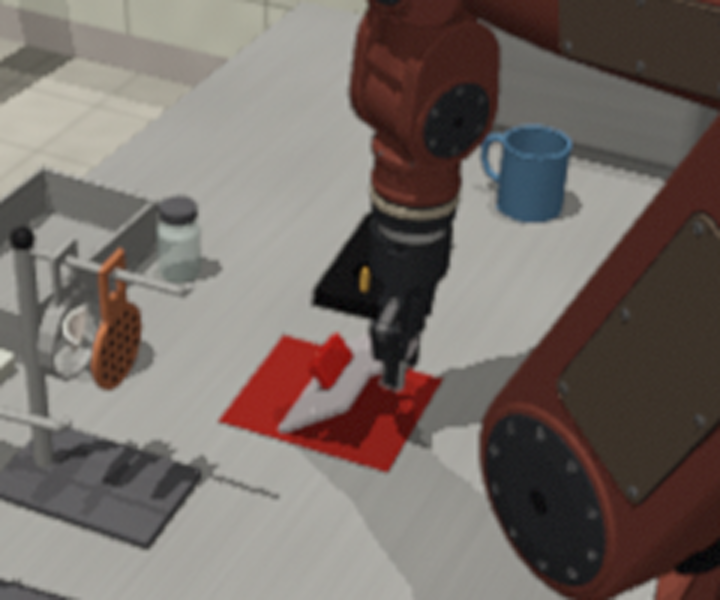

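Call:
move_arm(increments=[{"grip":1,"tx":0,"ty":-0.006,"tz":0.009,"roll":0},{"grip":1,"tx":0,"ty":-0.011,"tz":0.018,"roll":0},{"grip":1,"tx":0,"ty":-0.015,"tz":0.027,"roll":0},{"grip":1,"tx":0,"ty":-0.018,"tz":0.035,"roll":0},{"grip":1,"tx":0,"ty":-0.021,"tz":0.042,"roll":0},{"grip":1,"tx":0,"ty":-0.021,"tz":0.042,"roll":0}], newtons=20)

```text
time: 22.98
eef_pos: [392.2, -95.5, 9.7]
tool_rot: [2.155, 2.268, 0.008]
force: [0.8, -0.4, 3.4]
finger_gap: 0.407
```

```bash
python3 - <<'E'
from h import *
im,d=shot('side','s22')
a=im[150:350,230:470,::-1]; cv2.imwrite('pics/s22c.png',cv2.resize(a,(720,600),interpolation=cv2.INTER_CUBIC))
go(533,-85,100,np.pi/2+.054); lidtilt(d)
E
```

```text
t=23.03 pos [392.4 -95.5  10.5] head 1.622 gap 0.408 F [-0.6  0.8  2.9] j6 -0.62 tilt -0.9999
-> tx 0.0028 ty 0.1420 tz -0.0878 roll -0.003
plane n [0.259 0.011 0.966] c [461.2 -74.7  21. ] inl 486 774 xmin/max [ 420.  -169.4    8.1] [514.4  -8.3  33.9]
```

View pics/s22c.png

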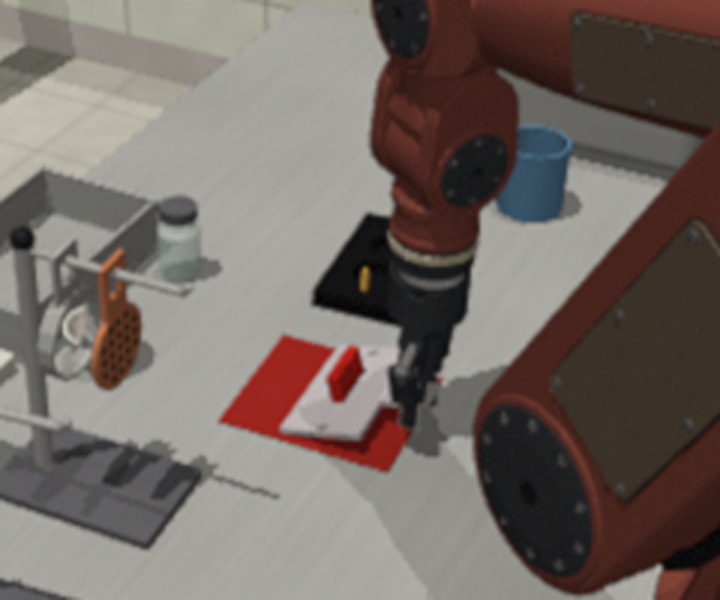

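Call:
move_arm(increments=[{"grip":1,"tx":0,"ty":-0.001,"tz":0.002,"roll":0},{"grip":0.1,"tx":0,"ty":-0.001,"tz":0.002,"roll":0},{"grip":-0.2,"tx":0,"ty":-0.001,"tz":0.002,"roll":0},{"grip":-0.6,"tx":0,"ty":-0.001,"tz":0.002,"roll":0},{"grip":-1,"tx":0,"ty":-0.001,"tz":0.002,"roll":0},{"grip":-1,"tx":0,"ty":-0.001,"tz":0.0,"roll":0},{"grip":-1,"tx":0,"ty":-0.001,"tz":-0.02,"roll":0},{"grip":-1,"tx":0,"ty":-0.001,"tz":-0.05,"roll":0},{"grip":-1,"tx":0,"ty":-0.001,"tz":-0.09,"roll":0},{"grip":-1,"tx":0,"ty":-0.001,"tz":-0.13,"roll":0},{"grip":-1,"tx":0,"ty":-0.001,"tz":-0.13,"roll":0}])

```text
time: 23.95
eef_pos: [392.4, -96.6, 148.1]
tool_rot: [2.148, 2.261, 0.01]
force: [1.7, -1.3, 0.6]
finger_gap: 0.998
```

```bash
python3 - <<'E'
from h import *
im,d=shot('side','s23');im2,d2=shot('top','t23')
a=im[150:350,230:470,::-1]; cv2.imwrite('pics/s23c.png',cv2.resize(a,(720,600),interpolation=cv2.INTER_CUBIC))
a=im2[215:315,290:470,::-1]; cv2.imwrite('pics/t23c.png',cv2.resize(a,(792,440),interpolation=cv2.INTER_CUBIC))
go(480,-85,100,0); lidtilt(d,(420,600,-190,20,6,20))
E
```

```text
t=24.05 pos [390.8 -95.6 142.3] head 1.622 gap 1.001 F [-0.1 -0.  -0.2] j6 -0.62 tilt -0.9999
-> tx 0.0063 ty 0.0890 tz 0.0436 roll 1.622
plane n [0.024 0.005 1.   ] c [471.8 -80.3   9.4] inl 677 871 xmin/max [ 420.7 -166.5    6. ] [573.8  16.1  12.9]
```

View pics/s23c.png

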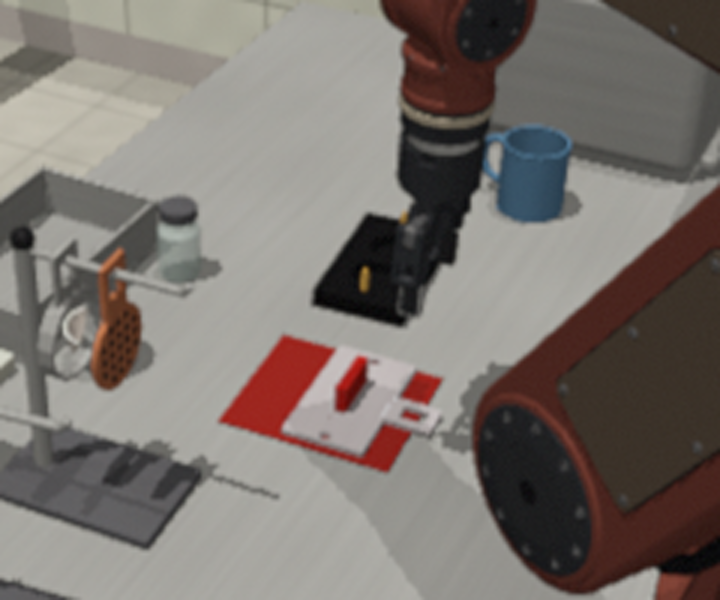

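View pics/t23c.png

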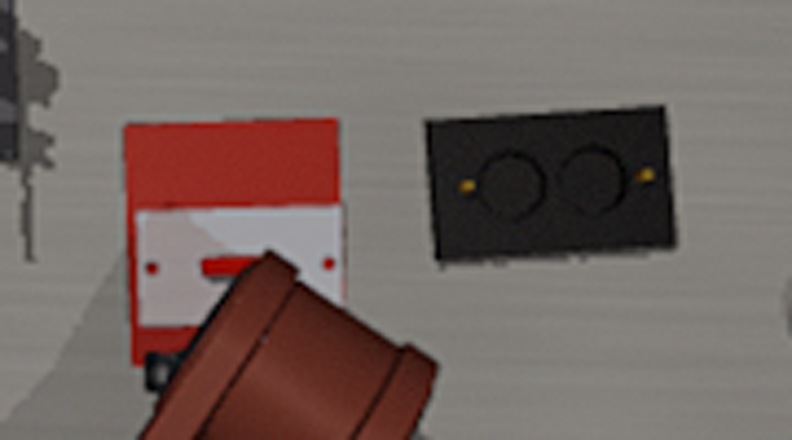

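```bash
cat >> h.py <<'E'
def ray(n,u,v,z):
    c,R,t=cal(n);C=-R.T@t
    dr=R.T@np.array([(u-c['cx'])/c['fx'],(v-c['cy'])/c['fy'],1.]);return C+dr*(z-C[2])/dr[2]
def blobs(m,lo=3):
    n,l,s,c=cv2.connectedComponentsWithStats(m.astype(np.uint8),connectivity=8)
    return [(s[i,4],c[i].round(2),s[i,:4],l==i) for i in range(1,n) if s[i,4]>=lo]
E
python3 - <<'E'
from h import *
for n,f in(('top','t23'),('side','s23')):
    z=np.load(f'pics/{f}.npz');im=z['im'].astype(int);d=z['d'];P=cloud(n,d);r,g,b=im[...,0],im[...,1],im[...,2]
    brass=(r>110)&(r-b>60)&(r-g<90)&(g-b>25)&(abs(P[...,0]-526)<90)&(P[...,1]<-200)&(P[...,1]>-420)
    for a,c,s,l in blobs(brass):
        print(n,'brass',a,c,s,'P mean',P[l].mean(0).round(1),'max z',P[l][:,2].max().round(1),'ray@44',ray(n,*c,44).round(1))
    dark=(im.max(2)<70)&(P[...,2]>15)&(P[...,2]<27)&(P[...,1]<-200)&(P[...,1]>-420)&(P[...,0]>440)&(P[...,0]<610)
    B=max(blobs(dark),key=lambda t:t[0]); q=P[B[3]];
    if n=='top':
        px=np.argwhere(B[3])[:,::-1]; w=np.array([ray(n,u,v,22) for u,v in px]); print('tray',B[0],cv2.minAreaRect(w[:,:2].astype(np.float32)))
    red=(r>100)&(g<60)&(b<60)&(P[...,0]>380)&(P[...,0]<560)&(P[...,1]<30)&(P[...,1]>-190)
    for a,c,s,l in blobs(red,2):
        print(n,'red',a,c,s,'P',P[l].mean(0).round(1),'ray@10',ray(n,*c,8).round(1),'ray@38',ray(n,*c,38).round(1))
E
```

```text
tray 1198 ((528.4474487304688, -318.1148376464844), (104.24760437011719, 174.58682250976562), 5.012622833251953)
top red 888 [339.21 257.75] [318 245  49  53] P [519.6 -75.    7.9] ray@10 [519.4 -75.    8. ] ray@38 [517.5 -73.9  38. ]
top red 45 [340.82 274.91] [336 273  12   5] P [462.  -78.7  74.6] ray@10 [463.9 -81.4   8. ] ray@38 [463.  -80.2  38. ]
top red 2 [324.5 275.5] [324 275   2   2] P [460.6 -28.6  12.1] ray@10 [460.7 -28.6   8. ] ray@38 [459.9 -28.3  38. ]
top red 4 [364.5 274.5] [364 274   2   2] P [ 467.3 -158.2    4.4] ray@10 [ 467.2 -157.9    8. ] ray@38 [ 466.2 -155.4   38. ]
top red 161 [338.42 297.99] [329 287  20  21] P [398.4 -52.2 638.4] ray@10 [389.5 -75.2   8. ] ray@38 [389.9 -74.1  38. ]
top red 178 [354.19 302.31] [343 292  27  16] P [390.5 -84.3 641. ] ray@10 [ 376.9 -126.3    8. ] ray@38 [ 377.6 -124.3   38. ]
side brass 3 [364. 222.] [364 221   1   3] P mean [ 531.4 -376.5   45. ] max z 49.5 ray@44 [ 532. -378.   44.]
side brass 15 [350.93 242.47] [350 239   3   8] P mean [ 526.2 -260.5   31.4] max z 46.5 ray@44 [ 518.8 -243.3   44. ]
side red 2 [394.5  
[... 1083 characters left out ...]
 ] ray@10 [ 647.1 -720.4    8. ] ray@38 [ 626.3 -666.    38. ]
side red 524 [322.52 279.32] [304 263  37  34] P [534.3 -76.8   3.8] ray@10 [531.8 -71.1   8. ] ray@38 [514.6 -37.1  38. ]
side red 67 [345.79 277.63] [342 269  10  18] P [458.7 -77.9  37.2] ray@10 [ 473.6 -112.     8. ] ray@38 [458.2 -76.8  38. ]
side red 75 [370.07 278.99] [364 275  13   9] P [ 408.2 -146.1    3.8] ray@10 [ 406.3 -141.     8. ] ray@38 [ 393.  -104.8   38. ]
side red 8 [366.88 288.25] [365 287   5   3] P [398.7 -99.6   4.7] ray@10 [397.3 -95.8   8. ] ray@38 [384.2 -61.   38. ]
side red 172 [353.86 299.03] [326 292  41  15] P [412.6 -37.7   3.9] ray@10 [410.7 -33.    8. ] ray@38 [ 3.973e+02 -3.000e-01  3.800e+01]
```

```bash
python3 - <<'E'
from h import *
go(463.5,-92,110,.05)
z=np.load('pics/t23.npz');im=z['im']
print(im[252:262,390:402].tolist()[3:8])
E
```

```text
t=24.05 pos [390.8 -95.6 142.3] head 1.622 gap 1.001 F [-0.1 -0.  -0.2] j6 -0.62 tilt -0.9999
-> tx 0.0001 ty 0.0723 tz 0.0334 roll 1.572
[[[32, 31, 31], [27, 26, 25], [35, 36, 34], [31, 31, 33], [26, 27, 31], [32, 29, 31], [30, 26, 25], [26, 27, 31], [24, 22, 22], [23, 21, 20], [30, 27, 26], [33, 29, 30]], [[35, 34, 32], [29, 30, 27], [33, 29, 31], [30, 30, 30], [43, 32, 24], [86, 64, 24], [109, 88, 26], [85, 72, 33], [19, 17, 22], [22, 21, 21], [32, 29, 29], [31, 28, 30]], [[33, 32, 32], [29, 30, 30], [32, 31, 32], [27, 26, 26], [59, 41, 12], [109, 80, 19], [131, 103, 25], [102, 83, 31], [19, 20, 25], [23, 23, 22], [30, 27, 29], [30, 30, 28]], [[30, 32, 30], [32, 30, 29], [30, 28, 33], [26, 25, 25], [46, 38, 23], [66, 46, 15], [62, 43, 17], [36, 28, 20], [20, 20, 24], [22, 23, 25], [34, 31, 32], [31, 28, 26]], [[31, 32, 28], [32, 30, 29], [35, 34, 34], [29, 29, 30], [32, 32, 32], [32, 26, 24], [24, 21, 18], [15, 15, 21], [19, 16, 18], [23, 24, 23], [31, 30, 30], [32, 29, 29]]]
```

Call:
move_arm(increments=[{"grip":-1,"tx":0,"ty":0.01,"tz":0,"roll":0.12},{"grip":-1,"tx":0,"ty":0.02,"tz":0,"roll":0.24},{"grip":-1,"tx":0,"ty":0.03,"tz":0,"roll":0.36},{"grip":-1,"tx":0,"ty":0.04,"tz":0,"roll":0.48},{"grip":-1,"tx":0,"ty":0.05,"tz":0,"roll":0.6},{"grip":-1,"tx":0,"ty":0.06,"tz":0,"roll":0.72},{"grip":-1,"tx":0,"ty":0.07,"tz":0,"roll":0.84},{"grip":-1,"tx":0,"ty":0.0723,"tz":0,"roll":0.96},{"grip":-1,"tx":0,"ty":0.0723,"tz":0,"roll":1.08},{"grip":-1,"tx":0,"ty":0.0723,"tz":0,"roll":1.2},{"grip":-1,"tx":0,"ty":0.0723,"tz":0,"roll":1.32},{"grip":-1,"tx":0,"ty":0.0723,"tz":0.01,"roll":1.44},{"grip":-1,"tx":0,"ty":0.0723,"tz":0.02,"roll":1.56},{"grip":-1,"tx":0,"ty":0.0723,"tz":0.033,"roll":1.572},{"grip":-1,"tx":0,"ty":0.0723,"tz":0.033,"roll":1.572},{"grip":-1,"tx":0,"ty":0.0723,"tz":0.033,"roll":1.572}])

```text
time: 25.38
eef_pos: [462.4, -91.5, 108.9]
tool_rot: [3.134, 0.084, 0.02]
force: [0.7, 0.5, 0.6]
finger_gap: 1.001
```

```bash
python3 - <<'E'
from h import *
im,d=shot('side','s24')
a=im[150:350,230:470,::-1]; cv2.imwrite('pics/s24c.png',cv2.resize(a,(720,600),interpolation=cv2.INTER_CUBIC))
go(463.5,-92,14,.05)
E
```

```text
t=25.43 pos [463.  -91.8 109.9] head 0.053 gap 0.999 F [-0.6  0.4 -0.1] j6 1.04 tilt -0.9999
-> tx -0.0009 ty -0.0005 tz 0.0959 roll 0.003
```

View pics/s24c.png

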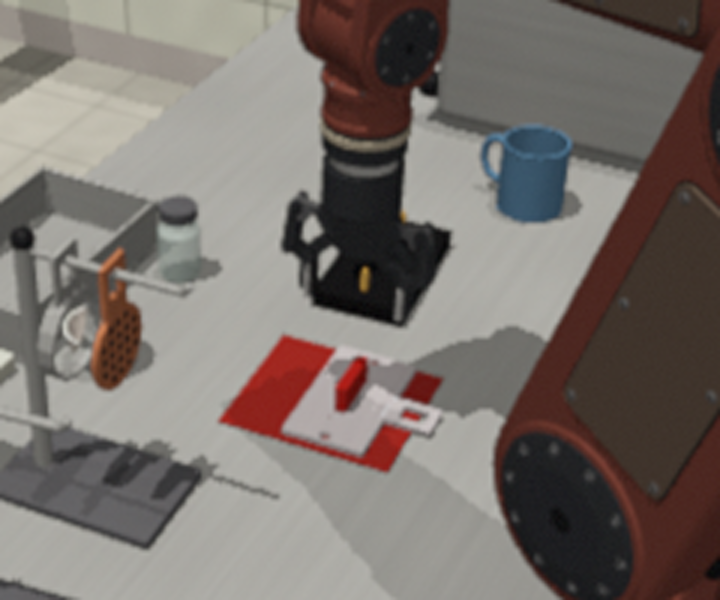

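Call:
move_arm(increments=[{"grip":-1,"tx":0,"ty":0,"tz":0.025,"roll":0},{"grip":-1,"tx":0,"ty":0,"tz":0.05,"roll":0},{"grip":-1,"tx":0,"ty":0,"tz":0.075,"roll":0},{"grip":-1,"tx":0,"ty":0,"tz":0.09,"roll":0},{"grip":-1,"tx":0,"ty":0,"tz":0.095,"roll":0},{"grip":0,"tx":0,"ty":0,"tz":0.095,"roll":0},{"grip":0.5,"tx":0,"ty":0,"tz":0.095,"roll":0},{"grip":1,"tx":0,"ty":0,"tz":0.095,"roll":0},{"grip":1,"tx":0,"ty":0,"tz":0.095,"roll":0},{"grip":1,"tx":0,"ty":0,"tz":0.095,"roll":0},{"grip":1,"tx":0,"ty":0,"tz":0.095,"roll":0}], newtons=50)

```text
time: 26.35
eef_pos: [464.7, -92.7, 15.7]
tool_rot: [3.133, 0.084, 0.023]
force: [-4.6, 5.3, 15.1]
finger_gap: 0.153
```

```bash
python3 - <<'E'
from h import *
im,d=shot('side','s25')
a=im[150:350,230:470,::-1]; cv2.imwrite('pics/s25c.png',cv2.resize(a,(720,600),interpolation=cv2.INTER_CUBIC))
go(463.5,-92,14,.05)
R,_=cv2.Rodrigues(telemetry.get_state()['tool_rot']);print(R[:,2])
E
```

```text
t=26.40 pos [464.8 -92.8  15.8] head 0.054 gap 0.153 F [0.3 0.2 5.4] j6 1.04 tilt -0.9999
-> tx -0.0013 ty -0.0009 tz 0.0018 roll 0.004
[ 0.01518221 -0.00742151 -0.9998572 ]
```

View pics/s25c.png

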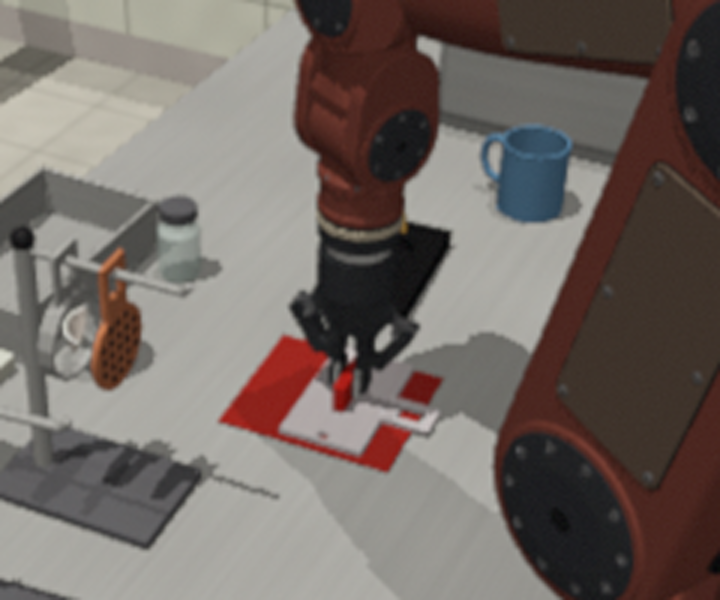

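```bash
python3 - <<'E'
from h import *
z=np.load('pics/t23.npz');im=z['im'].astype(int)
w=im[...,0]-im[...,2]; m=(w>25); m[:, :380]=0; m[:,450:]=0; m[:240]=0; m[270:]=0
for a,c,s,l in blobs(m,3):
    ww=w*l; v,u=np.mgrid[0:480,0:640]; cc=((u*ww).sum()/ww.sum(),(v*ww).sum()/ww.sum())
    print(a,cc,s,[ray('top',*cc,h).round(1) for h in(36,42,48)])
f=np.load('pics/top0.npz');im=f['im'].astype(int);w=im[...,0]-im[...,2]; m=(w>25); m[:, :380]=0; m[:,450:]=0; m[:240]=0; m[270:]=0
for a,c,s,l in blobs(m,3):
    ww=w*l; v,u=np.mgrid[0:480,0:640]; cc=((u*ww).sum()/ww.sum(),(v*ww).sum()/ww.sum())
    print(a,cc,s,[ray('top',*cc,h).round(1) for h in(36,42,48)])
go(464,-93,95,.0875)
E
```

```text
12 (np.float64(436.21338912133893), np.float64(254.29009762900975)) [434 253   5   3] [array([ 536.4, -383.4,   36. ]), array([ 536., -382.,   42.]), array([ 535.5, -380.7,   48. ])]
9 (np.float64(395.7133443163097), np.float64(256.833607907743)) [394 256   4   3] [array([ 525.1, -254.2,   36. ]), array([ 524.7, -253.3,   42. ]), array([ 524.3, -252.5,   48. ])]
12 (np.float64(436.2337482710927), np.float64(254.2863070539419)) [434 253   5   3] [array([ 536.4, -383.4,   36. ]), array([ 536. , -382.1,   42. ]), array([ 535.5, -380.8,   48. ])]
10 (np.float64(395.64153846153846), np.float64(256.8892307692308)) [394 256   4   3] [array([ 524.9, -254. ,   36. ]), array([ 524.5, -253.1,   42. ]), array([ 524.1, -252.2,   48. ])]
t=26.40 pos [464.8 -92.8  15.8] head 0.054 gap 0.153 F [0.3 0.2 5.4] j6 1.04 tilt -0.9999
-> tx 0.0004 ty 0.0008 tz -0.0792 roll -0.034
```

Call:
move_arm(increments=[{"grip":1,"tx":0,"ty":0,"tz":-0.005,"roll":0},{"grip":1,"tx":0,"ty":0,"tz":-0.02,"roll":0},{"grip":1,"tx":0,"ty":0,"tz":-0.04,"roll":0},{"grip":1,"tx":0,"ty":0,"tz":-0.06,"roll":0},{"grip":1,"tx":0,"ty":0,"tz":-0.08,"roll":0},{"grip":1,"tx":0,"ty":0,"tz":-0.085,"roll":0}], newtons=60)

```text
time: 26.9
eef_pos: [464.7, -92.7, 103.9]
tool_rot: [3.131, 0.084, 0.028]
force: [0.3, 0.1, -3.0]
finger_gap: 0.153
```

```bash
python3 - <<'E'
from h import *
im,d=shot('side','s26')
go(527,-315,90,.0875)
lidtilt(d,(400,560,-180,10,70,110))
R,_=cv2.Rodrigues(telemetry.get_state()['tool_rot']);print(R[:,2])
E
```

```text
t=26.95 pos [464.7 -92.7 103.3] head 0.054 gap 0.151 F [ 1.4 -0.1 -2.9] j6 1.04 tilt -0.9998
-> tx 0.0500 ty 0.2251 tz 0.0165 roll -0.034
plane n [-0.005  0.005  1.   ] c [454.3 -73.9  97.5] inl 581 792 xmin/max [ 400.5 -168.    94.8] [509.7 -12.4 100.2]
[ 0.01840673 -0.00898502 -0.99979021]
```

```bash
python3 - <<'E'
from h import *
go(529,-317.2,85,.0875)
E
```

```text
t=26.95 pos [464.7 -92.7 103.3] head 0.054 gap 0.151 F [ 1.4 -0.1 -2.9] j6 1.04 tilt -0.9998
-> tx 0.0518 ty 0.2274 tz 0.0215 roll -0.034
```

Call:
move_arm(increments=[{"grip":1,"tx":0.003,"ty":0.012,"tz":0,"roll":-0.005},{"grip":1,"tx":0.008,"ty":0.035,"tz":0,"roll":-0.01},{"grip":1,"tx":0.014,"ty":0.06,"tz":0,"roll":-0.015},{"grip":1,"tx":0.02,"ty":0.085,"tz":0,"roll":-0.02},{"grip":1,"tx":0.026,"ty":0.11,"tz":0,"roll":-0.025},{"grip":1,"tx":0.031,"ty":0.135,"tz":0,"roll":-0.03},{"grip":1,"tx":0.037,"ty":0.16,"tz":0,"roll":-0.034},{"grip":1,"tx":0.042,"ty":0.185,"tz":0.005,"roll":-0.034},{"grip":1,"tx":0.047,"ty":0.207,"tz":0.01,"roll":-0.034},{"grip":1,"tx":0.05,"ty":0.22,"tz":0.015,"roll":-0.034},{"grip":1,"tx":0.0518,"ty":0.2274,"tz":0.02,"roll":-0.034},{"grip":1,"tx":0.0518,"ty":0.2274,"tz":0.0215,"roll":-0.034},{"grip":1,"tx":0.0518,"ty":0.2274,"tz":0.0215,"roll":-0.034}])

```text
time: 28.03
eef_pos: [528.1, -316.4, 83.1]
tool_rot: [3.131, 0.137, 0.025]
force: [0.2, 0.5, -3.8]
finger_gap: 0.152
```

```bash
python3 - <<'E'
from h import *
im,d=shot('side','s27');im2,d2=shot('top','t27')
a=im[190:290,300:420,::-1]; cv2.imwrite('pics/s27c.png',cv2.resize(a,(720,600),interpolation=cv2.INTER_CUBIC))
a=im2[215:315,370:490,::-1]; cv2.imwrite('pics/t27c.png',cv2.resize(a,(720,600),interpolation=cv2.INTER_CUBIC))
go(529,-317.2,85,.0875)
lidtilt(d,(450,610,-410,-220,60,95))
E
```

```text
t=28.13 pos [ 528.7 -316.2   84.6] head 0.088 gap 0.154 F [ 0.1  0.9 -4.3] j6 0.73 tilt -0.9998
-> tx 0.0002 ty 0.0011 tz -0.0004 roll 0.001
plane n [-0.015 -0.003  1.   ] c [ 518.1 -298.1   76.3] inl 424 604 xmin/max [ 452.9 -395.5   72.6] [ 574.2 -231.6   79.2]
```

View pics/s27c.png

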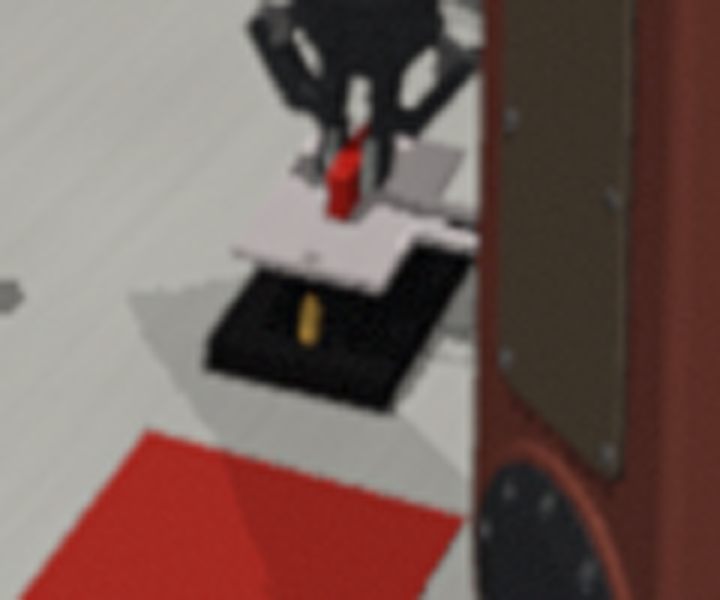

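View pics/t27c.png

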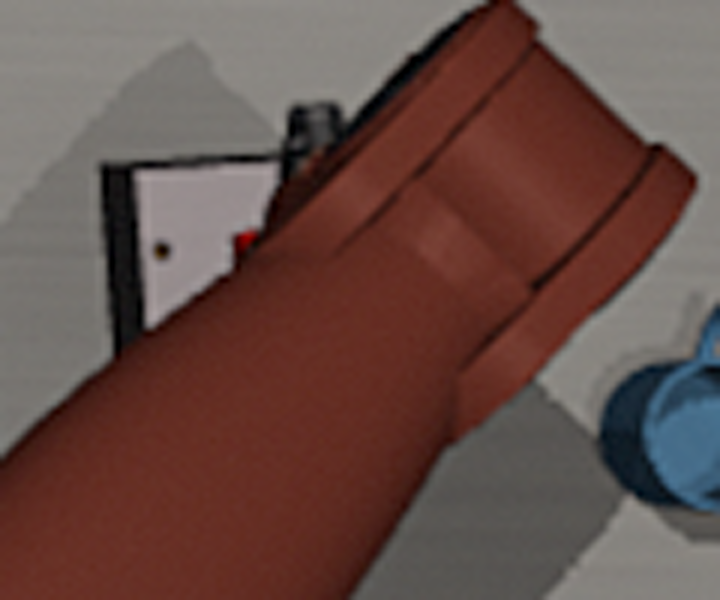

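```bash
python3 - <<'E'
from h import *
im=np.load('pics/t27.npz')['im'].astype(int);g=im.sum(2)
print(im[253:261,392:402,0]);
sub=g[252:262,393:402];w=np.clip(400-sub,0,None).astype(float)
w[:, :1]=0
v,u=np.mgrid[252:262,393:402]
m=w>60; print(m.astype(int)); w=w*m
c=((u*w).sum()/w.sum(),(v*w).sum()/w.sum());print(c,ray('top',*c,78.8),ray('top',*c,75.8),proj('top',[[524.5,-253.1,44]]))
sd=np.load('pics/s27.npz')['im'].astype(int);print(sd[228:238,346:358].sum(2))
E
```

```text
[[ 14 126 163 154 153 152 153 151 152 151]
 [ 11 116 158 152 142 145 152 151 149 150]
 [  7 102 149 135  89  97 133 150 150 149]
 [  8 103 145 112  43  24 101 151 152 149]
 [ 13  94 145 123  74  55 115 153 153 151]
 [ 11  76 141 149 118 115 141 155 151 151]
 [ 10  72 138 159 153 152 153 151 150 150]
 [  7  71 137 157 152 152 151 152 150 150]]
[[0 0 0 0 0 0 0 0 0]
 [0 0 0 0 0 0 0 0 0]
 [0 0 0 0 0 0 0 0 0]
 [0 0 0 1 1 0 0 0 0]
 [0 0 1 1 1 1 0 0 0]
 [0 0 0 1 1 1 0 0 0]
 [0 0 0 1 1 0 0 0 0]
 [0 0 0 0 0 0 0 0 0]
 [0 0 0 0 0 0 0 0 0]
 [0 0 0 0 0 0 0 0 0]]
(np.float64(396.5761729045862), np.float64(256.32683183974694)) [ 523.85796725 -250.69013057   78.8       ] [ 524.06027521 -251.12632007   75.8       ] [[395.73576059 256.84167835]]
[[525 525 525 526 525 525 525 525 525 527 527 525]
 [526 526 527 526 526 524 522 522 525 526 525 526]
 [528 527 527 527 525 521 522 523 527 525 525 522]
 [528 529 528 525 513 498 507 522 527 523 524 522]
 [510 523 526 522 483 437 444 487 516 525 522 523]
 [442 466 483 483 456 421 432 480 516 525 525 522]
 [300 344 380 405 435 423 451 480 503 513 521 519]
 [142 213 250 288 317 345 362 387 424 451 474 486]
 [ 61  71  71  93 125 210 239 257 282 324 370 406]
 [ 45  24  27  20  31  54  70  73 112 168 230 284]]
```

```bash
python3 - <<'E'
from h import *
go(529.2,-317.8,65,.0875)
E
```

```text
t=28.13 pos [ 528.7 -316.2   84.6] head 0.088 gap 0.154 F [ 0.1  0.9 -4.3] j6 0.73 tilt -0.9998
-> tx 0.0000 ty 0.0015 tz 0.0196 roll 0.001
```

Call:
move_arm(increments=[{"grip":1,"tx":0,"ty":0.001,"tz":0.004,"roll":0},{"grip":1,"tx":0,"ty":0.0018,"tz":0.009,"roll":0},{"grip":1,"tx":0,"ty":0.0018,"tz":0.014,"roll":0},{"grip":1,"tx":0,"ty":0.0018,"tz":0.018,"roll":0},{"grip":1,"tx":0,"ty":0.0018,"tz":0.0196,"roll":0},{"grip":1,"tx":0,"ty":0.0018,"tz":0.0196,"roll":0},{"grip":1,"tx":0,"ty":0.0018,"tz":0.0196,"roll":0}])

```text
time: 28.72
eef_pos: [529.1, -318.0, 64.9]
tool_rot: [3.13, 0.138, 0.027]
force: [0.1, -0.3, -2.7]
finger_gap: 0.151
```

```bash
python3 - <<'E'
from h import *
im,d=shot('side','s28');im2,d2=shot('top','t28')
a=im[190:290,300:420,::-1]; cv2.imwrite('pics/s28c.png',cv2.resize(a,(720,600),interpolation=cv2.INTER_CUBIC))
a=im2[235:275,375:425,::-1]; cv2.imwrite('pics/t28c.png',cv2.resize(a,(750,600),interpolation=cv2.INTER_CUBIC))
go(529.2,-317.8,65,.0875)
g=im2.astype(int).sum(2);sub=g[252:262,394:402];w=np.clip(400-sub,0,None).astype(float);m=w>60;print(m.astype(int));w*=m
v,u=np.mgrid[252:262,394:402];c=((u*w).sum()/w.sum(),(v*w).sum()/w.sum());print(c,ray('top',*c,56))
E
```

```text
t=28.82 pos [ 529.3 -318.3   65.3] head 0.088 gap 0.151 F [-0.4  0.5 -4.4] j6 0.73 tilt -0.9998
-> tx -0.0000 ty -0.0005 tz 0.0003 roll 0.001
[[0 0 0 0 0 0 0 0]
 [0 0 0 0 0 0 0 0]
 [0 0 0 0 0 0 0 0]
 [0 0 1 1 0 0 0 0]
 [0 1 1 1 1 0 0 0]
 [0 1 1 1 1 0 0 0]
 [0 0 1 1 0 0 0 0]
 [0 0 0 0 0 0 0 0]
 [0 0 0 0 0 0 0 0]
 [0 0 0 0 0 0 0 0]]
(np.float64(396.3922775601567), np.float64(256.4068270844992)) [ 525.12833362 -253.42825778   56.        ]
```

View pics/s28c.png

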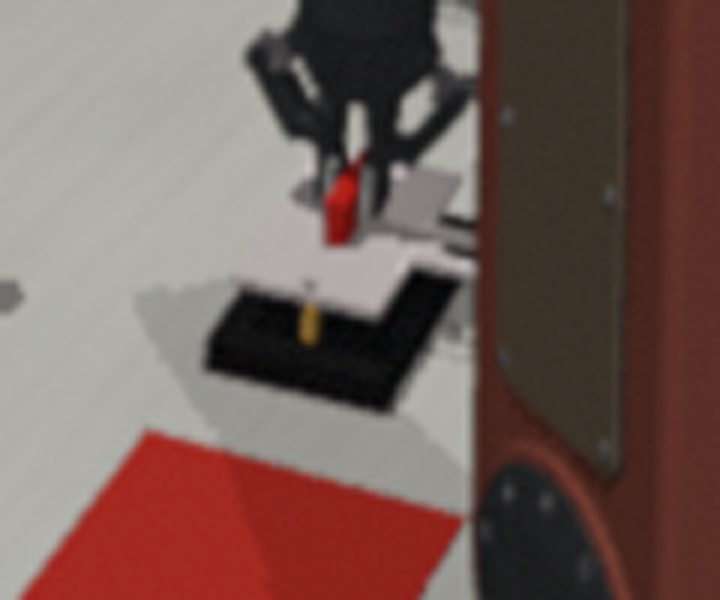

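View pics/t28c.png

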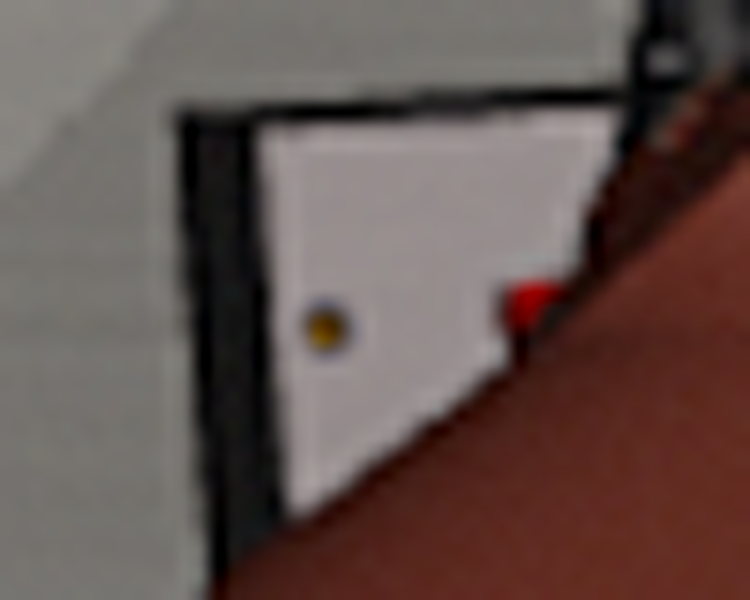

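Call:
move_arm(increments=[{"grip":1,"tx":-0.0004,"ty":-0.0004,"tz":0.002,"roll":0},{"grip":1,"tx":-0.0005,"ty":-0.0004,"tz":0.004,"roll":0},{"grip":1,"tx":-0.0005,"ty":-0.0004,"tz":0.006,"roll":0},{"grip":1,"tx":-0.0006,"ty":-0.0005,"tz":0.008,"roll":0},{"grip":1,"tx":-0.0006,"ty":-0.0005,"tz":0.01,"roll":0},{"grip":1,"tx":-0.0006,"ty":-0.0005,"tz":0.01,"roll":0}])

```text
time: 29.32
eef_pos: [528.6, -317.7, 54.6]
tool_rot: [3.13, 0.138, 0.027]
force: [-0.5, -0.6, -3.6]
finger_gap: 0.149
```

```bash
python3 - <<'E'
from h import *
im,d=shot('side','s29');im2,d2=shot('top','t29')
a=im[190:290,300:420,::-1]; cv2.imwrite('pics/s29c.png',cv2.resize(a,(720,600),interpolation=cv2.INTER_CUBIC))
a=im2[235:275,375:425,::-1]; cv2.imwrite('pics/t29c.png',cv2.resize(a,(750,600),interpolation=cv2.INTER_CUBIC))
go(529,-317.8,34,.0875); lidtilt(d,(450,610,-410,-220,35,65))
E
```

```text
t=29.42 pos [ 528.8 -317.8   55.1] head 0.088 gap 0.147 F [-0.1  0.3 -3.2] j6 0.73 tilt -0.9998
-> tx -0.0001 ty -0.0002 tz 0.0211 roll 0.001
plane n [-0.017 -0.002  1.   ] c [ 517.2 -298.5   48.1] inl 419 596 xmin/max [ 454. -391.   45.] [ 571.9 -234.9   51.6]
```

View pics/s29c.png

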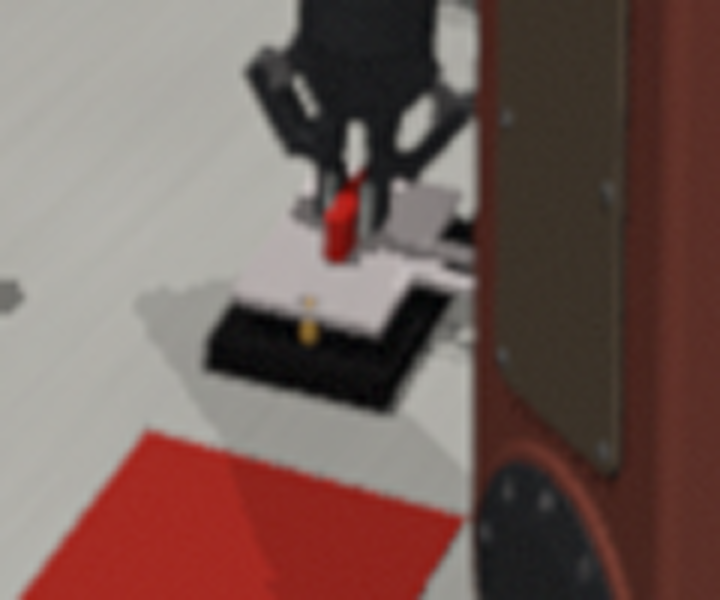

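View pics/t29c.png

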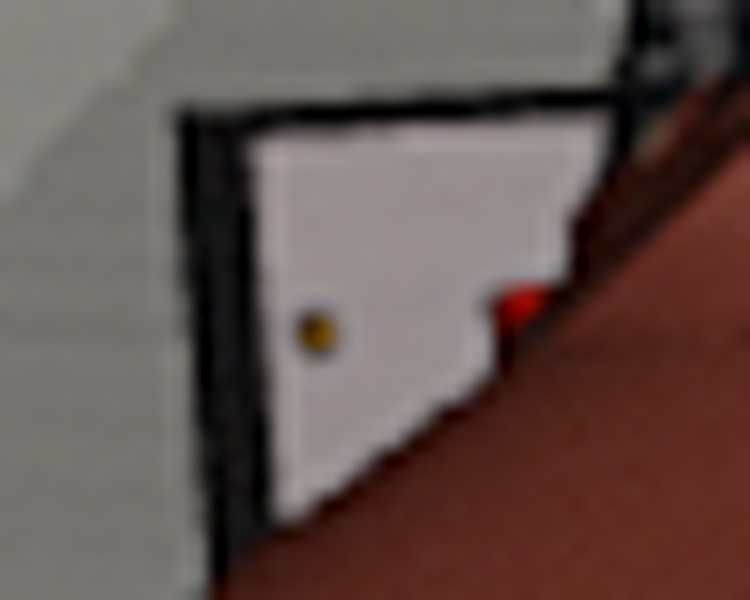

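Call:
move_arm(increments=[{"grip":1,"tx":0,"ty":0,"tz":0.0015,"roll":0},{"grip":1,"tx":0,"ty":0,"tz":0.003,"roll":0},{"grip":1,"tx":-0.0001,"ty":0,"tz":0.005,"roll":0},{"grip":1,"tx":-0.0001,"ty":0,"tz":0.007,"roll":0},{"grip":1,"tx":-0.0002,"ty":-0.0001,"tz":0.009,"roll":0},{"grip":1,"tx":-0.0002,"ty":-0.0001,"tz":0.011,"roll":0},{"grip":1,"tx":-0.0002,"ty":-0.0001,"tz":0.011,"roll":0}])

```text
time: 30.0
eef_pos: [528.8, -318.2, 43.8]
tool_rot: [3.129, 0.138, 0.027]
force: [1.3, -4.3, -5.2]
finger_gap: 0.15
```

Call:
move_arm(increments=[{"grip":1,"tx":0,"ty":0.0003,"tz":0.001,"roll":0},{"grip":1,"tx":0,"ty":0.0003,"tz":0.003,"roll":0},{"grip":1,"tx":-0.0001,"ty":0.0003,"tz":0.005,"roll":0},{"grip":1,"tx":-0.0001,"ty":0.0003,"tz":0.007,"roll":0},{"grip":1,"tx":-0.0002,"ty":0.0003,"tz":0.008,"roll":0},{"grip":1,"tx":-0.0002,"ty":0.0003,"tz":0.008,"roll":0}])

```text
time: 30.5
eef_pos: [528.5, -318.3, 35.3]
tool_rot: [3.129, 0.138, 0.027]
force: [-0.2, -1.4, -4.0]
finger_gap: 0.153
```

```bash
python3 - <<'E'
from h import *
im,d=shot('side','s30')
a=im[190:290,300:420,::-1]; cv2.imwrite('pics/s30c.png',cv2.resize(a,(720,600),interpolation=cv2.INTER_CUBIC))
go(529,-317.8,34,.0875); lidtilt(d,(450,610,-410,-220,24,45))
E
```

```text
t=30.55 pos [ 528.6 -318.4   35.5] head 0.088 gap 0.150 F [ 0.  -0.1 -2.7] j6 0.73 tilt -0.9998
-> tx 0.0004 ty -0.0005 tz 0.0015 roll 0.001
plane n [-0.01 -0.01  1.  ] c [ 517.2 -299.1   28.6] inl 377 587 xmin/max [ 453.5 -397.    25.3] [ 572.7 -234.5   31.7]
```

View pics/s30c.png

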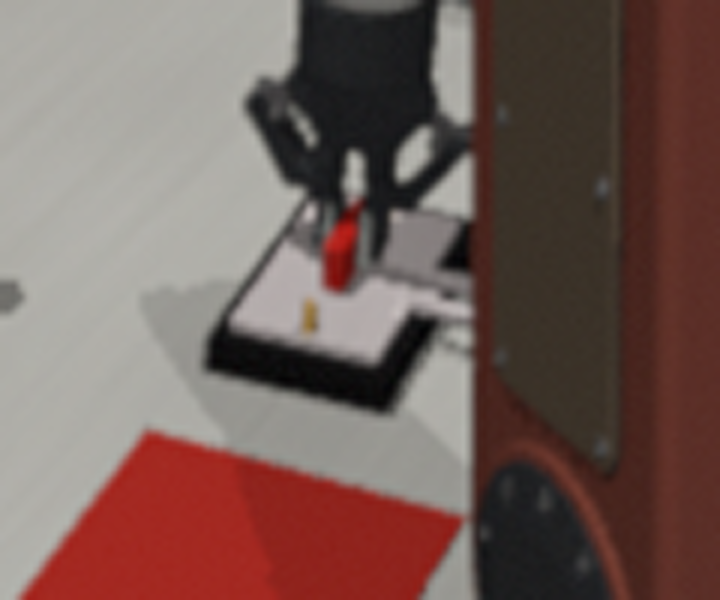

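Nearly home, still carrying the weight. I'll lower the last couple of millimetres until it touches.

Call:
move_arm(increments=[{"grip":1,"tx":0,"ty":0,"tz":0.001,"roll":0},{"grip":1,"tx":0,"ty":0,"tz":0.002,"roll":0},{"grip":1,"tx":0,"ty":0,"tz":0.0025,"roll":0},{"grip":1,"tx":0,"ty":0,"tz":0.0025,"roll":0}], newtons=30)

```text
time: 30.88
eef_pos: [528.9, -318.4, 34.0]
tool_rot: [3.129, 0.138, 0.027]
force: [-1.2, 2.4, 4.3]
finger_gap: 0.155
```

Call:
move_arm(increments=[{"grip":1,"tx":0,"ty":0,"tz":0.0,"roll":0},{"grip":0.5,"tx":0,"ty":0,"tz":0.0,"roll":0},{"grip":0.2,"tx":0,"ty":0,"tz":0.0,"roll":0},{"grip":0.2,"tx":0,"ty":0,"tz":0.0,"roll":0},{"grip":0.2,"tx":0,"ty":0,"tz":-0.01,"roll":0},{"grip":0.2,"tx":0,"ty":0,"tz":-0.03,"roll":0},{"grip":0.2,"tx":0,"ty":0,"tz":-0.06,"roll":0},{"grip":0.2,"tx":0,"ty":0,"tz":-0.1,"roll":0},{"grip":0.2,"tx":0,"ty":0,"tz":-0.14,"roll":0},{"grip":0.2,"tx":0,"ty":0,"tz":-0.14,"roll":0}])

```text
time: 31.72
eef_pos: [529.0, -319.6, 184.2]
tool_rot: [3.12, 0.138, 0.041]
force: [0.7, -0.3, 1.5]
finger_gap: 0.4
```

```bash
python3 - <<'E'
from h import *
im,d=shot('side','s31')
a=im[190:290,300:420,::-1]; cv2.imwrite('pics/s31c.png',cv2.resize(a,(720,600),interpolation=cv2.INTER_CUBIC))
go(420,-400,250); lidtilt(d,(450,610,-410,-220,24,45))
E
```

```text
t=31.77 pos [ 528.4 -319.1  180.4] head 0.089 gap 0.403 F [-0.3 -0.4 -1.3] j6 0.72 tilt -0.9996
-> tx -0.1135 ty 0.0722 tz -0.0710 roll 0.000
plane n [-0.004  0.004  1.   ] c [ 520.6 -307.6   27. ] inl 441 639 xmin/max [ 450.7 -395.3   24.1] [ 579.9 -222.7   29.7]
```

View pics/s31c.png

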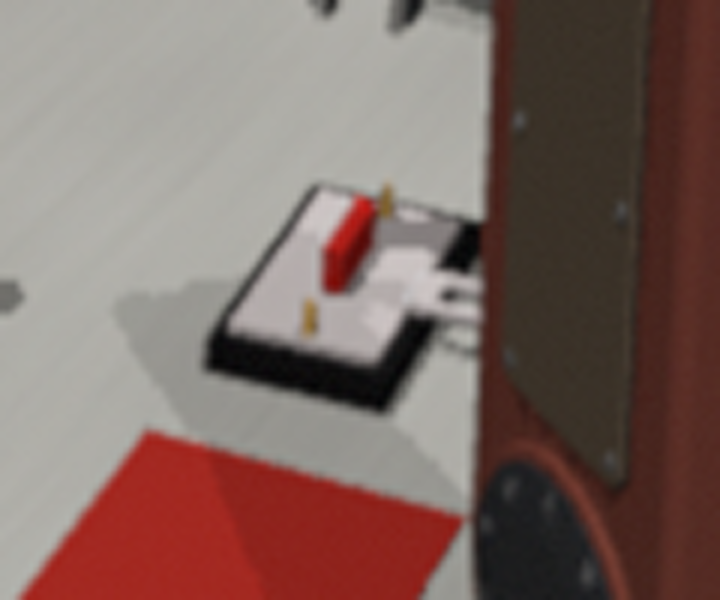

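Call:
move_arm(increments=[{"grip":0.2,"tx":-0.01,"ty":0.006,"tz":-0.02,"roll":0},{"grip":0.2,"tx":-0.03,"ty":0.02,"tz":-0.045,"roll":0},{"grip":0.2,"tx":-0.055,"ty":0.035,"tz":-0.07,"roll":0},{"grip":0.2,"tx":-0.08,"ty":0.06,"tz":-0.07,"roll":0},{"grip":0.2,"tx":-0.1,"ty":0.09,"tz":-0.07,"roll":0},{"grip":0.2,"tx":-0.115,"ty":0.12,"tz":-0.07,"roll":0},{"grip":0.2,"tx":-0.125,"ty":0.15,"tz":-0.07,"roll":0},{"grip":0.2,"tx":-0.13,"ty":0.16,"tz":-0.07,"roll":0},{"grip":0.2,"tx":-0.13,"ty":0.16,"tz":-0.07,"roll":0},{"grip":0.2,"tx":-0.13,"ty":0.16,"tz":-0.07,"roll":0}])

```text
time: 32.6
eef_pos: [411.1, -488.7, 249.6]
tool_rot: [3.124, 0.137, 0.037]
force: [0.8, 0.3, -0.5]
finger_gap: 0.4
```

```bash
python3 - <<'E'
from h import *
im,d=shot('side','s32');im2,d2=shot('top','t32')
M=cloud('side',d)
for nm,a,b in(('skim',570,610),('ring',615,655)):
    q=M[(M[...,0]>a)&(M[...,0]<b)&(M[...,1]>70)&(M[...,1]<200)&(M[...,2]>256)&(M[...,2]<275)]
    print(nm,len(q),q.mean(0).round(1),q.min(0).round(1),q.max(0).round(1))
lidtilt(d,(450,610,-410,-220,24,45))
T=cloud('top',d2);m=(T[...,0]>495)&(T[...,0]<560)&(T[...,1]<-260)&(T[...,1]>-375)&(T[...,2]>20)&(T[...,2]<35)
print('lid top z (top cam)',np.median(T[m][:,2]), T[m].shape)
white=(im2.min(2)>110)&(T[...,0]>480)&(T[...,0]<575)&(T[...,1]<-230)&(T[...,1]>-400)&(T[...,2]<40)
q=T[white];print('lid plate',len(q),cv2.minAreaRect(q[:,:2].astype(np.float32)))
a=im2[165:325,90:490,::-1]; cv2.imwrite('pics/t32c.png',cv2.resize(a,(800,320),interpolation=cv2.INTER_CUBIC))
print(telemetry.get_state()['time'])
E
```

```text
skim 39 [585.3 135.4 261.3] [581.1 114.5 256.1] [589.6 152.8 266.4]
ring 39 [631.6 137.8 261.3] [627.2 116.8 256.4] [635.6 155.1 267.1]
plane n [ 0.004 -0.004  1.   ] c [ 522.8 -306.9   27.6] inl 446 631 xmin/max [ 458.8 -398.4   24.9] [ 580.4 -225.1   30.2]
lid top z (top cam) 27.97468738018038 (593, 3)
lid plate 1123 ((527.0368041992188, -312.89483642578125), (91.00965118408203, 166.27615356445312), 1.4543569087982178)
32.7
```

View pics/t32c.png

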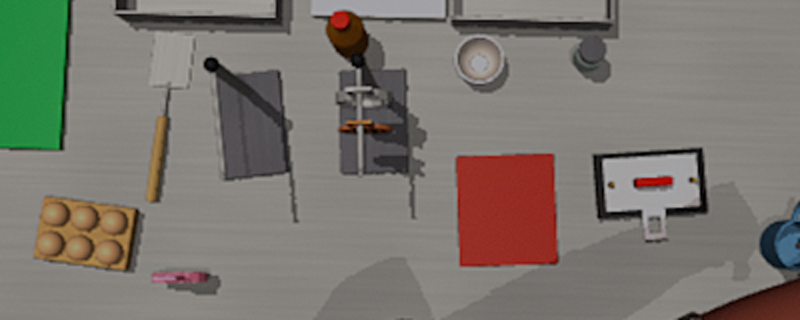

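View pics/s32.png

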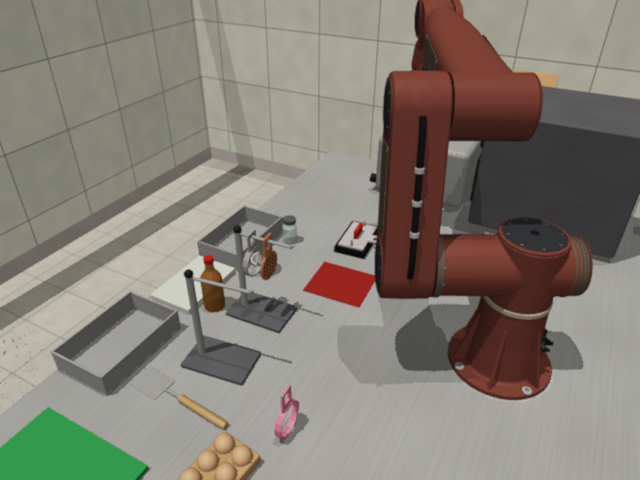

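```bash
python3 -c "
from bench import ticket; print(ticket.close_job())"
```

```text
the job is handed in; nothing more can be done
None
```

The job is done and handed in at about 33 s of the 72 s allowed. The hand-in reports no verdict, so the results below are my own last checks.

- **Ring and skimmer:** I moved the egg ring, then the skimmer, from the crowded hook to the spare hook. Both hang tab up and released. The tab tops measured about 266–267 mm high in the last side view, against an expected 264 mm, and both sit about 2 mm from the rod line.
- **Lid on the mat:** I set the lid's lower edge on the mat, swung it down bar up and let go. It lay flat about 19 mm from the mat's centre, within the 60 mm allowed. While it was being tilted its lower edge slid a little on the mat, and the push reached about 23 N.
- **Lid on the mould:** I took the lid again by the bar, lined its hole up with the pin in the top camera and lowered it slowly. Contact was only a few newtons. Both pins stand through the holes, the upper face is 28.0 mm high in the top camera (so the underside is at about 22 mm), and it is level within about 0.006 rad.
- **One check that did not work:** the final fit of the lid's outline mixed in other pixels (it gave 91 × 166 mm instead of 84 × 150 mm), so I ignored it. Centring therefore rests on the pins sitting in the holes.
- **Other things:** the bystanders and the pink look-alike appear where they were at the start, judged by eye from the last pictures. The mug is only partly in view there.

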